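Clear the scanning mat and hold up a bone for the scanner

TASK

Clear the pale scanning mat by nesting the empty sample cups: first set the white middle-sized cup down inside the big grey cup, which stays standing beside the mat, then set the small blue cup inside the white one. Then draw the pale bone out of its sloping holder, turn it level and finish while still holding it motionless in the air, with the bone's middle about 20 cm above the table over the centre of the mat. Leave the dark bone in its holder and do not drop anything or disturb the other things.

Things in the scene. Friction and masses are not known exactly. Their poses are not given: they have to be found in the camera images.
- mat: fixed square scanning mat, pale blue-grey, 200 x 200 x 2 mm, on the dark table. Origin: centre of its underside; axes along its edges
- big_cup: straight round open grey plastic cup; 92 mm outside diameter, 55 mm high, wall 3.5 mm, inner floor 8 mm above its underside. Origin: centre of the underside, z up the axis. Loose, stands on the table beside the mat.
- middle_cup: straight round open white plastic cup; 64 mm outside diameter, 62 mm high, wall 3.5 mm, inner floor 10 mm above its underside. Origin: centre of the underside, z up the axis. Loose, stands on the mat at the start. Nested in the big cup its rim stands 15 mm above the big cup's rim.
- small_cup: straight round open blue plastic cup; 42 mm outside diameter, 64 mm high, wall 3.5 mm, inner floor 6 mm above its underside. Origin: centre of the underside, z up the axis. Loose, stands on the mat at the start. Nested in the middle cup its rim stands 12 mm above the middle cup's rim.
- pale_bone: cream bone, 189 mm long, 120 g: straight 20 x 20 mm shaft with rounded edges, tapered broken tip at one end, double knuckle 47 mm wide (its y) at the other. Origin: shaft centreline, 95 mm from the tip, near the centre of mass; z along the bone to the knuckle; shaft square from z -80 to +40 mm, its flats face x and y. Starts tip down in holder_a, 40 to 46 degrees off vertical, z below -33 mm in the socket: draw it 65 mm along its length.
- holder_a: fixed white stand with a grey square socket (38 mm outside, 24 mm inside, 62 mm deep) whose axis leans 40 degrees from vertical towards the stand's +x (away from the robot). Origin: on the table; base plate 130 x 85 x 14 mm, from x = -53 to +77 mm; the socket's mouth is centred at x = +20, z = 82 mm. It carries the pale bone.
- holder_b: fixed white stand with a grey square socket (38 mm outside, 24 mm inside, 62 mm deep) whose axis leans 40 degrees from vertical towards the stand's +x (away from the robot). Origin: on the table; base plate 130 x 85 x 14 mm, from x = -53 to +77 mm; the socket's mouth is centred at x = +20, z = 82 mm. The same as holder_a; it carries the dark bone. Which holder is on the left varies.
- dark_bone: dark brown bone, 189 mm long, 120 g: straight 20 x 20 mm shaft with rounded edges, tapered broken tip at one end, double knuckle 47 mm wide (its y) at the other. Origin: shaft centreline, 95 mm from the tip, near the centre of mass; z along the bone to the knuckle; shaft square from z -80 to +40 mm, its flats face x and y. It leans in holder_b and stays there.
- scale_bar: bystander: black and white scale bar, 16 x 120 x 5 mm, loose on the table beyond the mat, long along its y. Origin: centre of underside
- lying_bone1: bystander: grey bone 170 mm long lying on the table at the far side, 28 mm high. Origin: under its middle, long along its x
- lying_bone2: bystander: brownish bone 150 mm long lying on the table at the far side, 28 mm high. Origin: under its middle, long along its x
- brush: bystander: hand brush lying on the table at the far left, long along its x
- jar: bystander: closed jar with a black cap, 60 mm diameter, 85 mm high, standing at the far right. Origin: centre of underside

How it is judged (in metres and radians):
On the way, in this order (a step that is already met when the one before it is completed fails the run):
1. the white middle cup stands seated inside the big grey cup and has been let go (horizontal distance between middle_cup and big_cup below 0.016 m and z of middle_cup in the frame of big_cup below 0.016 m and angle between each of middle_cup, big_cup's own z axis and vertical below 0.15 rad and contact force between the fingers and middle_cup below 0.2 N), for 0.2 s.
2. the small blue cup stands seated inside the middle cup and has been let go (horizontal distance between middle_cup and big_cup below 0.016 m and z of middle_cup in the frame of big_cup below 0.016 m and angle between each of middle_cup, big_cup, small_cup's own z axis and vertical below 0.15 rad and horizontal distance between small_cup and middle_cup below 0.014 m and z of small_cup in the frame of middle_cup below 0.018 m and contact force between the fingers and small_cup below 0.2 N), for 0.2 s.
3. the pale bone has been drawn out of its holder and is held clear of it (distance between pale_bone and holder_a above 0.17 m and contact force between pale_bone and holder_a below 0.1 N and contact force between the fingers and pale_bone above 1 N), for 0.1 s.
At the end, for the whole second after the job is handed in: The pale bone is held by the fingers alone, still, within 15 degrees of level, its middle 140 to 270 mm above the table and within 50 mm of over the mat's centre; the cups are upright and fully nested (small in middle in big), the big cup off the mat and within 50 mm of its place (height (world z) of pale_bone between 0.14 and 0.27 m and angle between pale_bone's own z axis and vertical between 1.309 and 1.833 rad and horizontal distance between pale_bone and mat below 0.05 m and linear speed of pale_bone below 0.03 m/s and angular speed of pale_bone below 0.3 rad/s and contact force between the fingers and pale_bone above 1 N and contact force between pale_bone and holder_a below 0.1 N and contact force between pale_bone and holder_b below 0.1 N and horizontal distance between big_cup and mat above 0.15 m and distance of big_cup from where it was at the start of the episode below 0.05 m and horizontal distance between middle_cup and big_cup below 0.016 m and z of middle_cup in the frame of big_cup below 0.016 m and angle between each of middle_cup, big_cup, small_cup's own z axis and vertical below 0.15 rad and horizontal distance between small_cup and middle_cup below 0.014 m and z of small_cup in the frame of middle_cup below 0.018 m); the arm keeps its last pose, push and grip.
It fails at once if a bystander (dark bone, scale bar, lying bones, brush, jar) was moved by more than 30 mm (distance of any of dark_bone, scale_bar, lying_bone1, lying_bone2, brush, jar from where it was at the start of the episode above 0.03 m).
It fails at once if the pale bone was dropped to the table (height (world z) of pale_bone below 0.05 m).
It fails at once if a cup was let fall from a height of 4 cm or more ((linear speed of middle_cup above 0.9 m/s and contact force between the fingers and middle_cup below 0.2 N) or (linear speed of small_cup above 0.9 m/s and contact force between the fingers and small_cup below 0.2 N)).
It fails at once if the big cup was tipped (angle between big_cup's own z axis and vertical above 0.5 rad).
It also fails if it takes over 58 s, if anything falls off the work surface, if the arm or the gripper's body presses on something with over 40 N, if the wrist force passes 120 N, or if a joint passes its speed limit or range.

ROBOT

A 7-joint arm with a two-finger parallel gripper is mounted at the origin on the work surface. World frame = base frame: x ahead of the robot, y to its left, z up, the work surface at z = 0. Lengths are in m, angles in degrees, forces in N, time in s.
With the tool pointing down it reaches from about 0.4 to 0.9 m from the base axis. Payload 5.5 kg.
Tool frame: the origin (TCP) lies on the centre line of the jaws, within the pads' length; the fingertips stand r.tip_extent ahead of it and the grasp point (between the pads) lies 5 mm behind it (r.tip_extent is the distance from the TCP to the fingertips, in m); z points along the fingers, y is the direction in which the jaws open and shut (so a half turn about z gives the same grasp; the last joint's range is limited). The gripper opens to 85 mm and grips with 20 to 120 N. Pads are 22 mm wide; open, the fingers measure 114 mm over their backs; the gripper's body (76 mm by 85 mm) begins 54 mm behind the grasp point. The pads swing forward as they close: fully open they stand 13 mm farther back than shut.
Start: joints at [83.09, 28.699, -24.465, 88.831, 12.651, 65.22, -12.049], TCP at [0.243, -0.603, 0.245] pointing down, gripper open.
Joint ranges: [-164.97, 164.97], [-17.58, 116.51], [-87.97, 89.64], [11.32, 138.91], [-80.73, 260.73], [10.89, 115.49], [-147.41, 147.41]. Speed limits (degrees/s): [147.25, 147.25, 180, 180, 180, 180, 180].

INTERFACE

Orientations are given as [roll, pitch, yaw] about the fixed x, y, z axes, in that order (R = Rz(yaw) Ry(pitch) Rx(roll)).
In Python, from station import r gives the robot as it stands.
- The arm moves only by the tool servo_tool, never from a script. Its argument "increments" is a list of rows, each an object of numbers: "rx", "ry", "rz": the turn, a rotation vector about the world's x, y, z in degrees; "x", "y", "z": the shift along the world's x, y, z in m; "grip": the closure, from -1 (fully open) to 1 (shut). A call has 1 to 8 rows; each row shifts and turns the pose as measured when the row begins; what a row does not reach is not made up. A row lasts 1/12 s, in which the tool goes at most 41.7 mm and 7.16 degrees, less where a joint would pass 70% of its speed; a pose out of reach is approached as far as the arm can. A call is refused whole if a number of a shift passes 0.0417 or a number of a turn 7.16, either way. A call with a gripper value outside its range is refused whole. The fingers move at their own pace and stop on an object; the grip force is fixed at half the most. Time passes only in rows, so rows that do not move let the fingers close. It gives the time, the measured TCP pose, the force and the opening at its end, in the units of the state.
- r.sense(): the state, without advancing time (a new reading comes with each control period).
- r.snapshot(name): name is "scene" or "top"; returns a dict with "color" (480x640x3 uint8, red, green, blue), "intrinsics" (3x3 intrinsics, pixels), "dist_coeffs" ([k1, k2, p1, p2, k3] as OpenCV has them; the pictures are not rectified), "xyz" and "orientation" of the camera in the world. Camera axes: x right, y up, looking along -z (the intrinsics and any distortion apply to the point x, -y, -z); pixel columns grow to the right and rows downward; lengths in m; the calibration is good to about 2 mm. A picture is of the moment at which its call begins. There is no depth.
- r.sign_off(): hands the job in, once; it reports no verdict.
The state is a dict: "time_s": time; "joint_positions": joint angles; "joint_vel": joint speeds; "effort": joint torques, N m; "tcp_pos": TCP position; "orientation": TCP orientation; "ft_force": force on the tool from outside, world axes, zero at the start; "torque": the same for the moment, N m; "finger_gap": opening from 0.0 (shut) to 1.0 (fully open).
Only numpy, scipy, OpenCV 4.12 (cv2) and the standard library are available. Lean on these libraries where they do the work, as an engineer would, in place of code of your own. Each camera call takes 0.05 s, during which the arm holds its last target.

## Working session

There is one attempt and no reset: what is moved stays moved. The work goes in short steps, Python scripts to look and compute and a tool call to move; the robot and the scene stay as the last step left them, time stands still between calls to the robot, and variables do not carry over. Pictures are saved under pics/ and viewed, and the job is handed in when it is done.

Besides the shell and the picture viewer there is one more tool, called after ">>>" as name(argument=value, ...), one argument or row to a line, values as JSON. servo_tool: Moves the arm, as the interface text tells. Its arguments: {"type":"object","properties":{"increments":{"type":"array","items":{"type":"object","properties":{"rx":{"type":"number"},"ry":{"type":"number"},"rz":{"type":"number"},"x":{"type":"number"},"y":{"type":"number"},"z":{"type":"number"},"grip":{"type":"number"}}}}},"required":["increments"]}

```bash
ls; mkdir -p pics; python3 - <<'E'
from station import r
import cv2
print(r.sense(), r.tip_extent)
for n in ("scene","top"):
    s=r.snapshot(n); cv2.imwrite(f"pics/{n}0.png",s["color"][:,:,::-1]); print(n,s["intrinsics"],s["dist_coeffs"],s["xyz"],s["orientation"])
E
```

```text
pics
{'time_s': 0.0, 'joint_positions': array([ 83.08774592,  28.75342508, -24.45403761,  88.89096128,
        12.65270787,  65.218943  , -12.04767331]), 'joint_vel': array([-0.06706171,  0.00092731,  0.02597986, -0.07929338,  0.05303879,
       -0.02907212, -0.01305452]), 'effort': array([ 5.51982976e-04, -5.69512475e+01, -5.81605732e+00, -2.80928171e+01,
        1.05640749e-02,  1.21572634e-02, -8.26177228e-06]), 'tcp_pos': array([ 0.24312745, -0.60211267,  0.24426829]), 'orientation': array([-1.79890577e+02, -2.67459144e-03,  2.19985305e+01]), 'ft_force': array([ 0.14266876,  0.22838579, -0.69431087]), 'torque': array([0.01489126, 0.06049982, 0.00267788]), 'finger_gap': 1.002140913194797} 0.014
scene [[435.48183131   0.         324.95157646]
 [  0.         435.48183131 241.52746602]
 [  0.           0.           1.        ]] [-0.00781644  0.          0.          0.          0.        ] [1.04840336 0.34923514 0.94038652] [ 31.13696792   0.73870586 120.52055023]
top [[452.80402393   0.         317.81154546]
 [  0.         452.80402393 238.39685049]
 [  0.           0.           1.        ]] [-0.01051798  0.          0.          0.          0.        ] [0.55772665 0.05424675 1.04065707] [  2.158536     1.94891267 -88.44781736]
```

View pics/scene0.png

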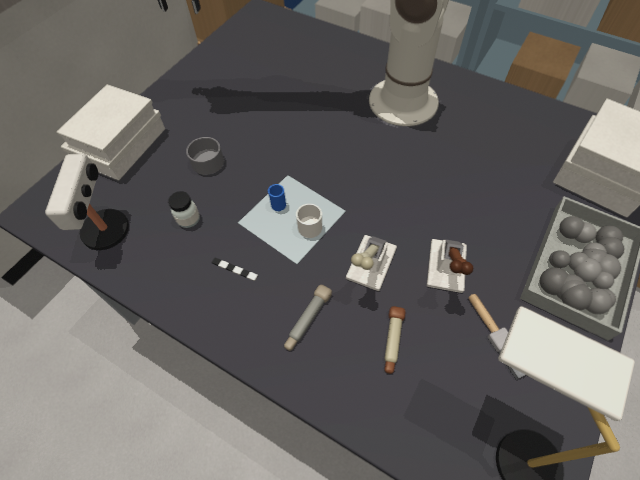

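View pics/top0.png

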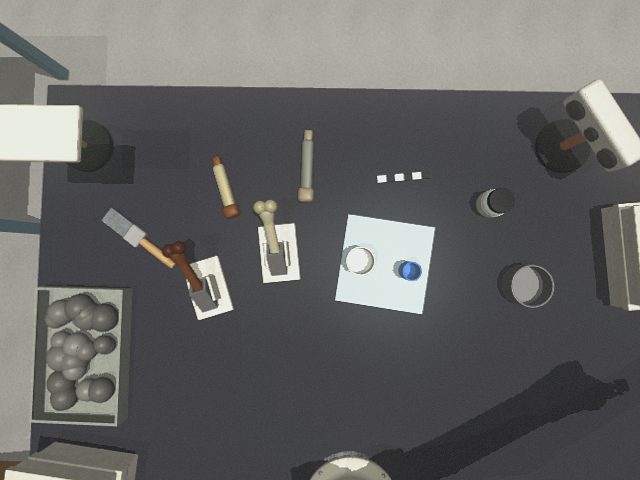

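The top view shows the mat at about (385,265), the white cup at (358,260), the blue cup at (410,271) and the grey cup at (527,285). The pale bone's holder is at (278,252), with its knuckle at (265,207), and the dark one is at (208,287). Next I'll measure these positions.

```bash
cat > h.py <<'E'
import numpy as np, cv2
from scipy.spatial.transform import Rotation as Ro
from station import r
def Rm(o): return Ro.from_euler('xyz',o,degrees=True).as_matrix()
class Cam:
    def __init__(s,n):
        d=r.snapshot(n); s.img=np.ascontiguousarray(d["color"][:,:,::-1]); s.K=np.array(d["intrinsics"]); s.D=np.array(d["dist_coeffs"]); s.c=np.array(d["xyz"]); s.R=Rm(d["orientation"])
        s.hsv=cv2.cvtColor(s.img,cv2.COLOR_BGR2HSV)
    def ray(s,p):
        p=np.asarray(p,float).reshape(-1,1,2); u=cv2.undistortPoints(p,s.K,s.D).reshape(-1,2)
        return np.c_[u[:,0],-u[:,1],-np.ones(len(u))]@s.R.T
    def plane(s,p,z):
        d=s.ray(p); return s.c+d*((z-s.c[2])/d[:,2])[:,None]
    def proj(s,P):
        q=(np.asarray(P,float).reshape(-1,3)-s.c)@s.R; q=q*[1,-1,-1]
        return cv2.projectPoints(q,np.zeros(3),np.zeros(3),s.K,s.D)[0].reshape(-1,2)
def big(mask,box=None):
    m=mask.astype(np.uint8)*255
    if box is not None:
        k=np.zeros_like(m); x0,y0,x1,y1=box; k[y0:y1,x0:x1]=255; m&=k
    cs,_=cv2.findContours(m,cv2.RETR_EXTERNAL,cv2.CHAIN_APPROX_NONE)
    return max(cs,key=cv2.contourArea)
E
python3 - <<'E'
from h import *
t=Cam("top"); s=Cam("scene")
print(s.proj([[.243,-.603,.245]]),t.proj([[.243,-.603,.245]]))
for nm,box in (("wc",(330,230,390,290)),("bl",(390,250,430,290)),("big",(495,255,560,315)),("hold",(225,180,305,300)),("hb",(150,220,240,330))):
    x0,y0,x1,y1=box; c=cv2.resize(t.img[y0:y1,x0:x1],None,fx=5,fy=5,interpolation=cv2.INTER_NEAREST); cv2.imwrite(f"pics/c_{nm}.png",c)
def sb(nm,img,x0,y0,x1,y1):
    cv2.imwrite(f"pics/{nm}.png",cv2.resize(img[y0:y1,x0:x1],None,fx=5,fy=5,interpolation=cv2.INTER_CUBIC))
sb("s_cups",s.img,240,170,350,260); sb("s_hold",s.img,340,225,480,300); sb("t_mat",t.img,330,205,450,320);sb("t_hold",t.img,160,190,305,300)
g=cv2.cvtColor(t.img,cv2.COLOR_BGR2GRAY)
print(g[235:320:6,380], t.hsv[271,340:440:4].tolist())
print(g[285,495:560].tolist())
E
```

```text
[[180.44101094   9.64740598]] [[715.73763897 451.33777471]]
[228 229 229 230 230 229 230 231 229 230 229 229 187  86  81] [[87, 12, 228], [82, 12, 233], [83, 21, 193], [27, 11, 218], [90, 4, 239], [28, 25, 163], [34, 23, 170], [41, 16, 131], [81, 11, 234], [83, 10, 232], [81, 11, 233], [87, 11, 233], [85, 12, 233], [82, 12, 239], [82, 24, 157], [111, 79, 106], [107, 137, 232], [106, 142, 236], [108, 129, 158], [107, 94, 108], [109, 147, 181], [78, 11, 234], [90, 17, 167], [102, 15, 87], [90, 14, 91]]
[70, 71, 54, 54, 54, 52, 49, 59, 61, 60, 60, 64, 60, 59, 58, 62, 117, 142, 154, 151, 152, 154, 153, 151, 154, 154, 152, 153, 155, 152, 154, 154, 157, 148, 153, 151, 154, 155, 152, 151, 156, 154, 156, 143, 85, 90, 91, 85, 51, 57, 58, 62, 59, 61, 54, 63, 57, 107, 134, 88, 71, 69, 69, 67, 69]
```

View pics/t_mat.png

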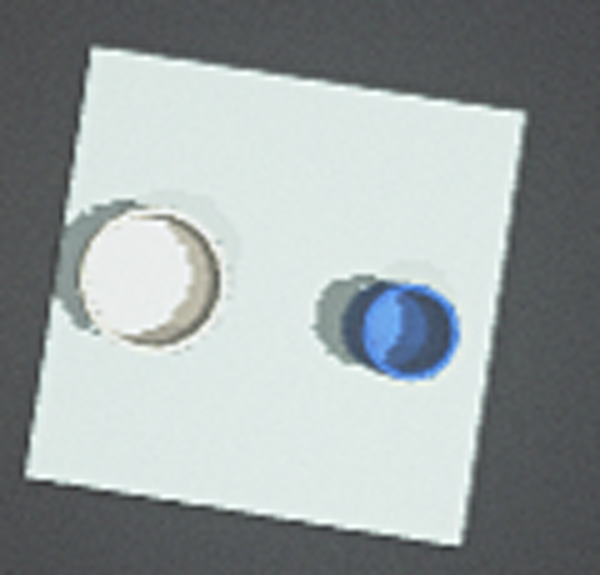

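View pics/t_hold.png

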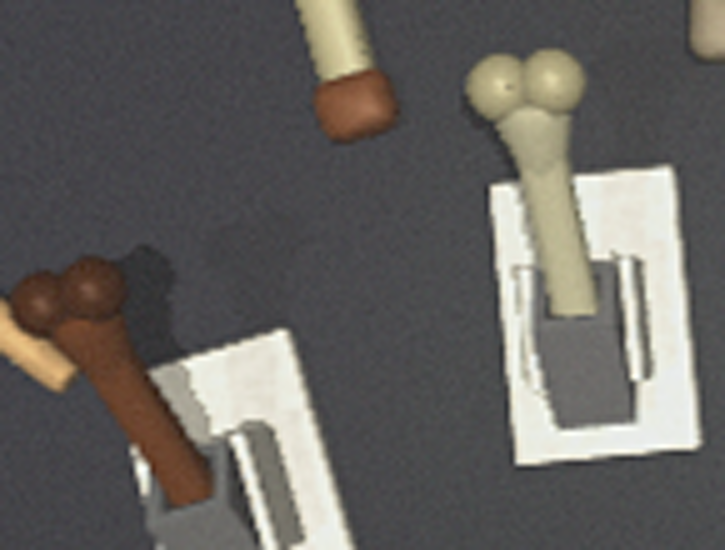

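View pics/s_hold.png

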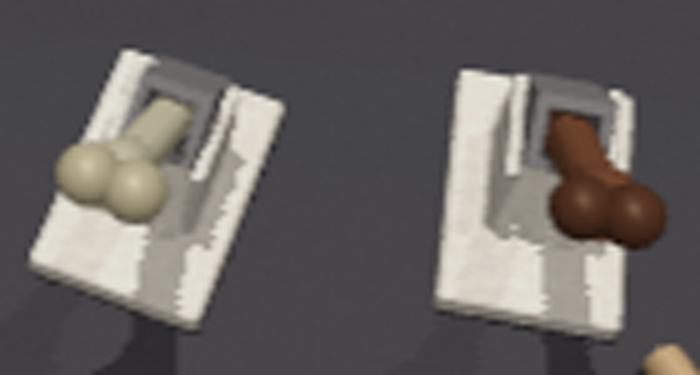

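View pics/c_big.png

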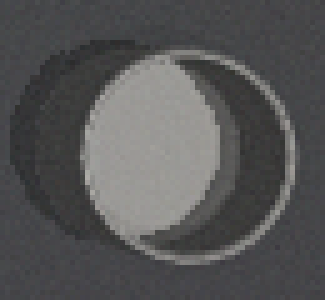

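```bash
cat > m.py <<'E'
from h import *
from scipy.optimize import least_squares
def fitc(P,rad,c0):
    f=least_squares(lambda c:np.hypot(P[:,0]-c[0],P[:,1]-c[1])-rad,c0,loss='soft_l1',f_scale=.001)
    return f.x,np.abs(f.fun).mean()
def rim(cam,cnt,z,rad):
    P=cam.plane(cnt.reshape(-1,2),z)[:,:2]; c0=P.mean(0); 
    u=c0-cam.c[:2]; u/=np.linalg.norm(u); c=c0
    for _ in range(4):
        k=(P-c)@u>0; c,e=fitc(P[k],rad,c)
    return c,e,k.sum()
E
python3 - <<'E'
from m import *
t=Cam("top"); s=Cam("scene")
i=t.img.astype(int); rb=i[:,:,2]-i[:,:,0]
print("white row",rb[260,335:385].tolist())
g=i.max(2)
mat=big((g>140)|(t.hsv[:,:,1]>70),(325,205,445,325))
rc=cv2.minAreaRect(mat); bp=cv2.boxPoints(rc); W=t.plane(bp,.002); print("mat",W[:,:2].round(4).tolist(),W.mean(0)); print([np.linalg.norm(W[j]-W[j-1]) for j in range(4)])
bl=big(t.hsv[:,:,1]>70,(385,245,435,295)); print("blue top",rim(t,bl,.066,.021))
bs=big((s.hsv[:,:,1]>120),(255,175,295,220)); print("blue scene",rim(s,bs,.066,.021))
m=cv2.morphologyEx(((rb>=3)).astype(np.uint8),cv2.MORPH_CLOSE,np.ones((5,5)))
m=cv2.morphologyEx(m,cv2.MORPH_OPEN,np.ones((3,3)))
wc=big(m>0,(335,240,385,285)); print("white top",cv2.boundingRect(wc),rim(t,wc,.064,.032))
# big cup: light ring
ring=((g>100)).astype(np.uint8); bc=big(cv2.morphologyEx(ring,cv2.MORPH_CLOSE,np.ones((3,3)))>0,(495,255,562,315)); print(cv2.boundingRect(bc),"big",rim(t,bc,.055,.046))
h=big(g>160,(250,215,305,290)); print("hold rect",cv2.minAreaRect(h)); b=cv2.boxPoints(cv2.minAreaRect(h)); W=t.plane(b,.014); print(W[:,:2].round(4).tolist(),[round(np.linalg.norm(W[j]-W[j-1]),4) for j in range(4)])
v=t.img.copy(); 
for c in (mat,bl,wc,bc,h): cv2.drawContours(v,[c],-1,(0,0,255),1)
cv2.imwrite("pics/ov.png",cv2.resize(v[180:330,180:580],None,fx=2,fy=2,interpolation=cv2.INTER_NEAREST))
E
```

```text
white row [-1, -3, -4, -4, -4, -6, -9, -9, -10, -10, 0, 4, 5, -1, -1, -3, -3, -2, -3, -2, -2, -2, -2, -3, -2, -2, -2, -3, -2, -2, -3, -2, -4, 9, 18, 16, 19, 12, 7, 2, 3, -5, -8, -8, -8, -8, -8, -7, -9, -9]
mat [[0.4555, 0.0491], [0.6549, 0.0233], [0.6286, -0.177], [0.4308, -0.1502]] [ 0.54241544 -0.06370934  0.002     ]
[np.float64(0.20083408650481213), np.float64(0.2010294762546577), np.float64(0.20204392558887613), np.float64(0.199625349187188)]
blue top (array([ 0.52960174, -0.11252989]), np.float64(0.0006433690821327335), np.int64(28))
blue scene (array([ 0.53235783, -0.11388002]), np.float64(0.0009783878029314315), np.int64(20))
white top (353, 248, 21, 27) (array([0.55088281, 0.00326296]), np.float64(0.0047380226022752355), np.int64(74))
(511, 265, 43, 43) big (array([ 0.50435491, -0.37159285]), np.float64(0.0006080606866855225), np.int64(61))
hold rect ((278.4703063964844, 252.70297241210938), (56.418609619140625, 37.015384674072266), 84.2894058227539)
[[0.6191, 0.2293], [0.6296, 0.1452], [0.5025, 0.1288], [0.4918, 0.2124]] [np.float64(0.1285), np.float64(0.0847), np.float64(0.1282), np.float64(0.0843)]
```

View pics/ov.png

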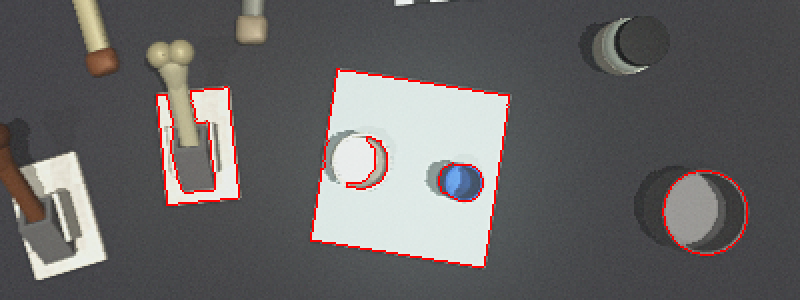

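```bash
python3 - <<'E'
from m import *
t=Cam("top"); s=Cam("scene")
def wm(c,box,th=-6):
    i=cv2.GaussianBlur(c.img,(3,3),0).astype(int); rb=i[:,:,2]-i[:,:,0]
    m=cv2.morphologyEx(((rb>=th)).astype(np.uint8),cv2.MORPH_OPEN,np.ones((3,3)))
    return big(m>0,box)
for th in(-6,-5,-4):
    wc=wm(t,(343,240,385,285),th); print("white top",cv2.boundingRect(wc),rim(t,wc,.064,.032))
i=s.img.astype(int); print((i[:,:,2]-i[:,:,0])[222,285:335].tolist())
for th in(-6,-4):
    ws=wm(s,(285,195,335,250),th); print("white scene",cv2.boundingRect(ws),rim(s,ws,.064,.032))
v=s.img.copy(); cv2.drawContours(v,[ws],-1,(0,0,255),1)
# bone contour both views
for n,c,box in(("t",t,(225,185,300,260)),("s",s,(345,230,400,275))):
    m=(c.hsv[:,:,0]>15)&(c.hsv[:,:,0]<35)&(c.hsv[:,:,1]>45)&(c.hsv[:,:,2]>70)
    b=big(m,box); print(n,cv2.boundingRect(b),cv2.minAreaRect(b)); 
    w=c.img.copy(); cv2.drawContours(w,[b],-1,(0,0,255),1); x0,y0,x1,y1=box
    cv2.imwrite(f"pics/bone_{n}.png",cv2.resize(w[y0:y1,x0:x1],None,fx=8,fy=8,interpolation=cv2.INTER_NEAREST))
cv2.imwrite("pics/ws.png",cv2.resize(v[190:250,280:340],None,fx=5,fy=5,interpolation=cv2.INTER_NEAREST))
E
```

```text
white top (345, 245, 32, 32) (array([ 0.54857906, -0.00509053]), np.float64(0.0006154631689642606), np.int64(43))
white top (345, 245, 31, 31) (array([ 0.54869873, -0.00423892]), np.float64(0.0006302199830134536), np.int64(44))
white top (345, 246, 31, 30) (array([ 0.54853186, -0.00331148]), np.float64(0.0006495478528948894), np.int64(43))
[-7, -6, -6, -6, -6, -6, -7, -6, -7, -7, -6, -2, 8, 15, 14, 12, 8, 12, 12, 9, 10, 9, 9, 9, 9, 9, 9, 9, 11, 12, 8, 10, 16, 15, 14, 14, 10, -4, -6, -6, -6, -7, -7, -7, -7, -7, -7, -7, -7, -7]
white scene (285, 201, 50, 49) (array([ 0.54638161, -0.00741288]), np.float64(0.002565079034998167), np.int64(39))
white scene (295, 203, 28, 36) (array([ 0.54869559, -0.00566991]), np.float64(0.0007068576144435), np.int64(34))
t (253, 200, 27, 53) ((265.80389404296875, 226.4274139404297), (52.595096588134766, 23.20808982849121), 86.34777069091797)
s (351, 245, 28, 25) ((363.9499816894531, 254.65000915527344), (22.452171325683594, 25.930675506591797), 18.434947967529297)
```

View pics/bone_t.png

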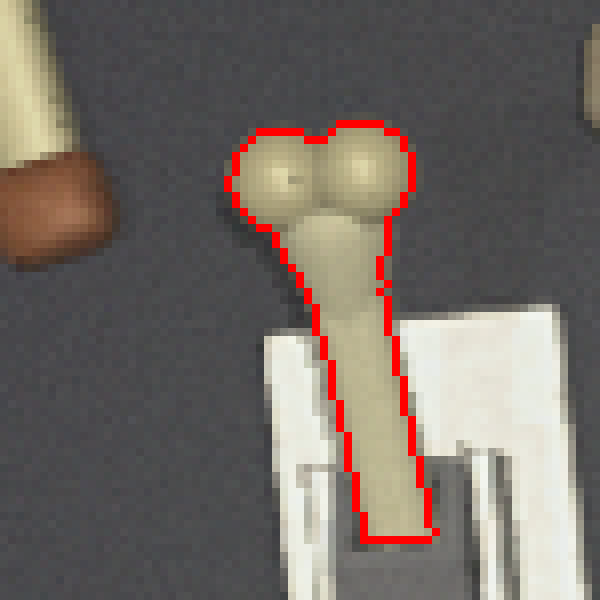

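View pics/bone_s.png

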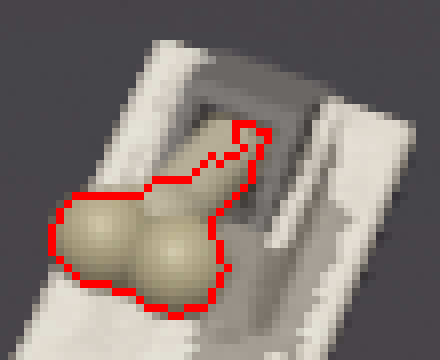

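View pics/ws.png

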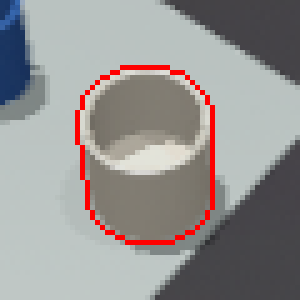

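```bash
python3 - <<'E'
from m import *
t=Cam("top"); s=Cam("scene")
def tri(p,q):
    a,b=t.ray(p)[0],s.ray(q)[0]; a/=np.linalg.norm(a); b/=np.linalg.norm(b)
    k=np.linalg.lstsq(np.c_[a,-b],s.c-t.c,rcond=None)[0]; A,B=t.c+k[0]*a,s.c+k[1]*b
    return (A+B)/2,np.linalg.norm(A-B)
L,e1=tri((260,207.5),(367.3,262.5)); R_,e2=tri((270.6,206.3),(357.5,260)); print(L,e1,R_,e2,np.linalg.norm(L-R_))
K=(L+R_)/2; M=np.array([.5687,.180,.082])
d=K-M; n=np.linalg.norm(d); print("K",K,"dist mouth->K",n,"lean",np.degrees(np.arccos(d[2]/n)),"yaw",np.degrees(np.arctan2(d[1],d[0])), "lobe yaw",np.degrees(np.arctan2(*(L-R_)[[1,0]]))-90)
# shaft centreline in top: plane through camera containing shaft line
a,b=t.ray([[274.2,249]])[0],t.ray([[225+355/8,185+320/8]])[0]
N=np.cross(a,b); N/=np.linalg.norm(N)
print("K off shaft plane",N@(K-t.c),"M off",N@(M-t.c))
# points on the line: assume lies at mouth plane y; 
u=d/n
for z in(-33,0,10,20): print(z, K-u*(n)*0+u*0 if 0 else M+u*(z+33)/1000)
E
```

```text
[0.64754207 0.20053466 0.16031737] 0.0009618416762832038 [0.65077999 0.18004598 0.15724094] 0.0006708292474132831 0.020969849983623796
K [0.64916103 0.19029032 0.15877915] dist mouth->K 0.11169111739672649 lean 46.57346262943889 yaw 7.288105974916579 lobe yaw 8.980450215973761
K off shaft plane -0.0012155869971305774 M off 8.009617656570962e-05
-33 [0.5687 0.18   0.082 ]
0 [0.59247283 0.18304035 0.10468499]
10 [0.59967672 0.18396167 0.11155923]
20 [0.60688061 0.18488299 0.11843347]
```

>>> servo_tool(
  increments=[
    {"x":0.018,"y":0.035,"rz":-2},
    {"x":0.018,"y":0.035,"rz":-2},
    {"x":0.018,"y":0.035,"rz":-2},
    {"x":0.018,"y":0.035,"rz":-2},
    {"x":0.018,"y":0.035,"rz":-2},
    {"x":0.018,"y":0.035,"rz":-2},
    {"x":0.018,"y":0.035,"rz":-2},
    {"x":0.018,"y":0.035,"rz":-1},
  ],
)

```text
validation failed for argument at $.in...
```

>>> servo_tool(
  increments=[
    {"x":0.018,"y":0.035,"z":0.0,"rx":0.0,"ry":0.0,"rz":-2.0,"grip":-1.0},
  ],
)

```text
time_s: 0.58
tcp_pos: [0.2552, -0.5741, 0.2446]
orientation: [179.8, 0.2, 19.4]
ft_force: [-0.2, -1.6, -0.7]
finger_gap: 1.0
```

>>> servo_tool(
  increments=[
    {"x":0.018,"y":0.035,"z":0,"rx":0,"ry":0,"rz":-2,"grip":-1},
    {"x":0.018,"y":0.035,"z":0,"rx":0,"ry":0,"rz":-2,"grip":-1},
    {"x":0.018,"y":0.035,"z":0,"rx":0,"ry":0,"rz":-2,"grip":-1},
    {"x":0.018,"y":0.035,"z":0,"rx":0,"ry":0,"rz":-2,"grip":-1},
    {"x":0.018,"y":0.035,"z":0,"rx":0,"ry":0,"rz":-2,"grip":-1},
    {"x":0.018,"y":0.035,"z":0,"rx":0,"ry":0,"rz":-1,"grip":-1},
    {"x":0.018,"y":0.035,"z":0,"rx":0,"ry":0,"rz":-1,"grip":-1},
    {"x":0.018,"y":0.035,"z":0,"rx":0,"ry":0,"rz":0,"grip":-1},
  ],
)

```text
time_s: 1.25
tcp_pos: [0.4004, -0.285, 0.245]
orientation: [179.6, 0.1, 6.0]
ft_force: [0.3, -0.5, -0.7]
finger_gap: 0.997
```

Remaining distance: dx 0.148, dy 0.2805.

>>> servo_tool(
  increments=[
    {"x":0.018,"y":0.035,"z":0,"rx":0,"ry":0,"rz":0,"grip":-1},
    {"x":0.018,"y":0.035,"z":0,"rx":0,"ry":0,"rz":0,"grip":-1},
    {"x":0.018,"y":0.035,"z":-0.01,"rx":0,"ry":0,"rz":0,"grip":-1},
    {"x":0.018,"y":0.035,"z":-0.01,"rx":0,"ry":0,"rz":0,"grip":-1},
    {"x":0.018,"y":0.035,"z":-0.02,"rx":0,"ry":0,"rz":0,"grip":-1},
    {"x":0.018,"y":0.035,"z":-0.02,"rx":0,"ry":0,"rz":0,"grip":-1},
    {"x":0.018,"y":0.035,"z":-0.02,"rx":0,"ry":0,"rz":0,"grip":-1},
    {"x":0.018,"y":0.035,"z":-0.02,"rx":0,"ry":0,"rz":0,"grip":-1},
  ],
)

```text
time_s: 1.92
tcp_pos: [0.5466, -0.006, 0.1574]
orientation: [178.9, -0.8, 5.9]
ft_force: [0.2, -0.1, -0.1]
finger_gap: 1.0
```

>>> servo_tool(
  increments=[
    {"x":0,"y":0,"z":0,"rx":0,"ry":0,"rz":0,"grip":-1},
  ],
)

```text
time_s: 2.0
tcp_pos: [0.5472, 0.0033, 0.155]
orientation: [179.3, -0.8, 6.5]
ft_force: [-0.2, 0.6, -0.1]
finger_gap: 0.997
```

```bash
python3 - <<'E'
from m import *
print(r.sense()['tcp_pos'],r.tip_extent)
for n in("top","scene"):
    c=Cam(n); p=c.proj([r.sense()['tcp_pos']])[0]; print(n,p)
    x,y=map(int,p); cv2.imwrite(f"pics/a_{n}.png",cv2.resize(c.img[max(0,y-70):y+70,x-80:x+80],None,fx=4,fy=4,interpolation=cv2.INTER_CUBIC))
E
```

```text
[0.54724554 0.00334175 0.15503251] 0.014
top [360.88506787 261.92808607]
scene [308.00585901 189.62766489]
```

View pics/a_scene.png

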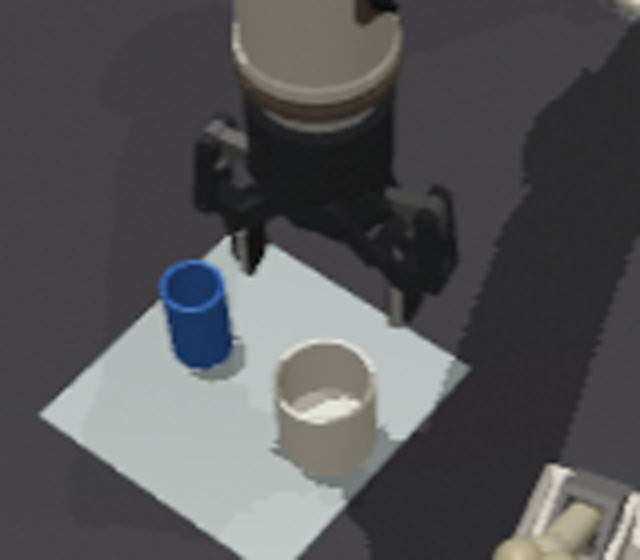

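>>> servo_tool(
  increments=[
    {"x":0.0015,"y":-0.007,"z":0,"rx":0.7,"ry":0,"rz":0,"grip":-1},
    {"x":0,"y":0,"z":-0.025,"rx":0,"ry":0.8,"rz":0,"grip":-1},
    {"x":0,"y":0,"z":-0.025,"rx":0,"ry":0,"rz":0,"grip":-1},
    {"x":0,"y":0,"z":-0.02,"rx":0,"ry":0,"rz":0,"grip":-1},
    {"x":0,"y":0,"z":-0.01,"rx":0,"ry":0,"rz":0,"grip":-1},
    {"x":0,"y":0,"z":0,"rx":0,"ry":0,"rz":0,"grip":-1},
  ],
)

```text
time_s: 2.6
tcp_pos: [0.5501, -0.021, 0.0788]
orientation: [179.4, -0.4, 5.6]
ft_force: [-1.0, -0.3, 0.1]
finger_gap: 1.002
```

>>> servo_tool(
  increments=[
    {"x":0,"y":0,"z":0,"rx":0,"ry":0,"rz":0,"grip":-1},
  ],
)

```text
time_s: 2.68
tcp_pos: [0.5499, -0.0225, 0.0792]
orientation: [179.3, -0.4, 5.5]
ft_force: [-1.3, -0.8, 0.2]
finger_gap: 1.002
```

>>> servo_tool(
  increments=[
    {"x":-0.001,"y":0.016,"z":0,"rx":0,"ry":0,"rz":0,"grip":-1},
  ],
)

```text
time_s: 2.77
tcp_pos: [0.5493, -0.0114, 0.0798]
orientation: [179.2, -0.4, 5.1]
ft_force: [0.3, -0.4, -0.4]
finger_gap: 1.002
```

>>> servo_tool(
  increments=[
    {"x":0,"y":0,"z":0,"rx":0,"ry":0,"rz":0,"grip":-1},
  ],
)

```text
time_s: 2.85
tcp_pos: [0.5499, -0.0087, 0.0813]
orientation: [179.3, -0.5, 5.2]
ft_force: [0.6, 1.3, 0.2]
finger_gap: 1.002
```

>>> servo_tool(
  increments=[
    {"x":0,"y":0,"z":0,"rx":0,"ry":0,"rz":0,"grip":-1},
  ],
)

```text
time_s: 2.93
tcp_pos: [0.5506, -0.0098, 0.0825]
orientation: [179.2, -0.6, 5.2]
ft_force: [-0.3, -0.2, -0.5]
finger_gap: 1.003
```

```bash
python3 - <<'E'
from m import *
for i in range(3):
    c=Cam("top" if i else "scene"); s=r.sense(); print(s['time_s'],s['tcp_pos'],s['orientation'],s['joint_vel'])
    if i==0: cv2.imwrite(f"pics/b.png",cv2.resize(c.img[120:260,230:390],None,fx=4,fy=4,interpolation=cv2.INTER_CUBIC))
E
```

```text
2.9833 [ 0.55090895 -0.00903361  0.08280543] [179.21497528  -0.62059505   5.23302921] [-0.05619628  0.26037191 -0.12657609  0.05055766 -0.03942595 -0.35214662
 -0.18142935]
3.0333 [ 0.55080638 -0.0091083   0.08254304] [179.21810051  -0.60646328   5.22346511] [ 0.02959974  0.45493317  0.40541439  0.26575127  0.03534838 -0.05346138
 -0.23865624]
3.0833 [ 0.55060277 -0.00923647  0.08226558] [179.2179139   -0.57930853   5.20646963] [ 0.07212531  0.40427321  0.2196873   0.23678883  0.15283529 -0.07007954
 -0.23306841]
```

View pics/b.png

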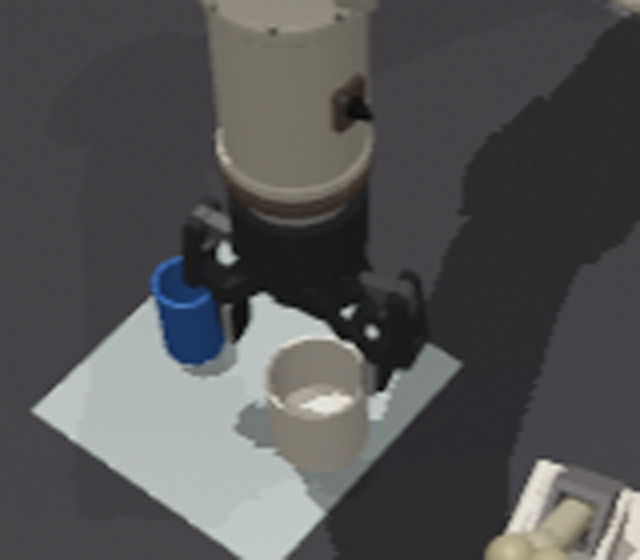

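>>> servo_tool(
  increments=[
    {"x":-0.002,"y":0.005,"z":-0.008,"rx":0.5,"ry":0.4,"rz":0,"grip":-1},
    {"x":0,"y":0,"z":-0.006,"rx":0,"ry":0,"rz":0,"grip":-1},
  ],
)

```text
time_s: 3.25
tcp_pos: [0.5499, -0.005, 0.0693]
orientation: [179.7, -0.4, 5.1]
ft_force: [-0.5, -0.3, 0.1]
finger_gap: 1.0
```

>>> servo_tool(
  increments=[
    {"x":0,"y":0,"z":0,"rx":0,"ry":0,"rz":0,"grip":-1},
  ],
)

```text
time_s: 3.33
tcp_pos: [0.5491, -0.0053, 0.0681]
orientation: [179.7, -0.3, 5.1]
ft_force: [-0.5, -0.4, -0.9]
finger_gap: 1.001
```

>>> servo_tool(
  increments=[
    {"x":0,"y":0.001,"z":-0.004,"rx":0,"ry":0,"rz":0,"grip":-1},
    {"x":0,"y":0,"z":0,"rx":0,"ry":0,"rz":0,"grip":0},
  ],
)

```text
time_s: 3.5
tcp_pos: [0.5485, -0.0044, 0.0628]
orientation: [179.8, -0.2, 5.1]
ft_force: [-0.2, 0.5, -0.0]
finger_gap: 0.883
```

>>> servo_tool(
  increments=[
    {"x":0,"y":0,"z":0,"rx":0,"ry":0,"rz":0,"grip":1},
    {"x":0,"y":0,"z":0,"rx":0,"ry":0,"rz":0,"grip":1},
    {"x":0,"y":0,"z":0,"rx":0,"ry":0,"rz":0,"grip":1},
  ],
)

```text
time_s: 3.75
tcp_pos: [0.5486, -0.0043, 0.0639]
orientation: [179.7, -0.2, 5.1]
ft_force: [-0.5, 0.1, 0.7]
finger_gap: 0.72
```

```bash
python3 - <<'E'
from m import *
c=Cam("scene"); s=r.sense(); print(s['time_s'],s['tcp_pos'],s['finger_gap'],s['ft_force'],r.tip_extent)
cv2.imwrite(f"pics/d.png",cv2.resize(c.img[150:260,240:370],None,fx=5,fy=5,interpolation=cv2.INTER_CUBIC))
E
```

```text
3.8 [ 0.54875879 -0.00425805  0.06389533] 0.7222847795552298 [ 0.69580274 -0.16568201 -0.62935596] 0.014
```

View pics/d.png

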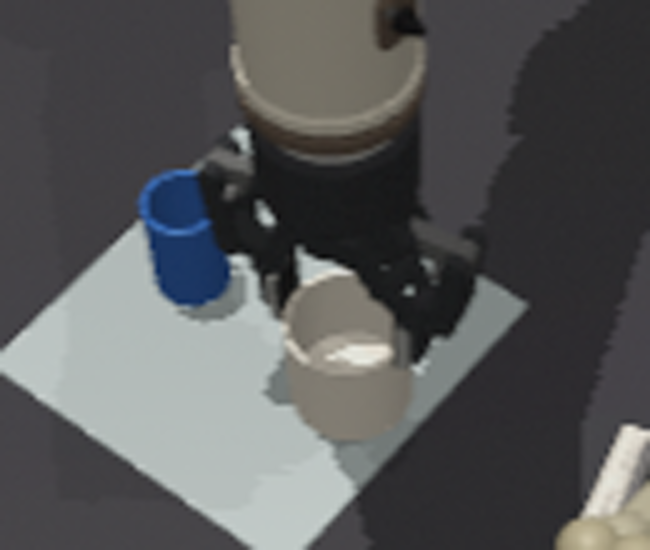

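>>> servo_tool(
  increments=[
    {"x":0,"y":0,"z":0.01,"rx":0,"ry":0,"rz":0,"grip":1},
    {"x":0,"y":0,"z":0.025,"rx":0,"ry":0,"rz":0,"grip":1},
    {"x":0,"y":0,"z":0.03,"rx":0,"ry":0,"rz":0,"grip":1},
    {"x":0,"y":0,"z":0.03,"rx":0,"ry":0,"rz":0,"grip":1},
    {"x":0,"y":-0.015,"z":0.01,"rx":0,"ry":0,"rz":0,"grip":1},
    {"x":-0.003,"y":-0.025,"z":0,"rx":0,"ry":0,"rz":0,"grip":1},
    {"x":-0.004,"y":-0.03,"z":0,"rx":0,"ry":0,"rz":0,"grip":1},
    {"x":-0.004,"y":-0.03,"z":0,"rx":0,"ry":0,"rz":0,"grip":1},
  ],
)

```text
time_s: 4.47
tcp_pos: [0.5369, -0.096, 0.178]
orientation: [180.0, -0.3, 6.2]
ft_force: [-0.1, 0.6, -0.8]
finger_gap: 0.718
```

>>> servo_tool(
  increments=[
    {"x":-0.004,"y":-0.03,"z":0,"rx":0,"ry":0,"rz":0,"grip":1},
    {"x":-0.004,"y":-0.03,"z":0,"rx":0,"ry":0,"rz":0,"grip":1},
    {"x":-0.004,"y":-0.03,"z":0,"rx":0,"ry":0,"rz":0,"grip":1},
    {"x":-0.004,"y":-0.03,"z":0,"rx":0,"ry":0,"rz":0,"grip":1},
    {"x":-0.004,"y":-0.03,"z":0,"rx":0,"ry":0,"rz":0,"grip":1},
  ],
)

```text
time_s: 4.88
tcp_pos: [0.5157, -0.2516, 0.1823]
orientation: [179.9, -0.5, 6.4]
ft_force: [0.8, -0.1, -1.0]
finger_gap: 0.724
```

>>> servo_tool(
  increments=[
    {"x":-0.003,"y":-0.03,"z":0,"rx":0,"ry":0,"rz":0,"grip":1},
    {"x":-0.003,"y":-0.03,"z":-0.01,"rx":0,"ry":0,"rz":0,"grip":1},
    {"x":-0.003,"y":-0.025,"z":-0.01,"rx":0,"ry":0,"rz":0,"grip":1},
    {"x":-0.001,"y":-0.015,"z":-0.01,"rx":0,"ry":0,"rz":0,"grip":1},
    {"x":0,"y":-0.005,"z":0,"rx":0,"ry":0,"rz":0,"grip":1},
    {"x":0,"y":0,"z":0,"rx":0,"ry":0,"rz":0,"grip":1},
  ],
)

```text
time_s: 5.38
tcp_pos: [0.5012, -0.371, 0.1541]
orientation: [179.6, -0.5, 5.8]
ft_force: [-0.2, -0.4, -0.8]
finger_gap: 0.721
```

>>> servo_tool(
  increments=[
    {"x":0,"y":0,"z":0,"rx":0,"ry":0,"rz":0,"grip":1},
  ],
)

```text
time_s: 5.47
tcp_pos: [0.5013, -0.3699, 0.1539]
orientation: [179.7, -0.5, 5.8]
ft_force: [-0.7, 0.8, -0.4]
finger_gap: 0.722
```

```bash
python3 - <<'E'
from m import *
c=Cam("scene"); s=r.sense(); print(s['time_s'],s['tcp_pos'],s['orientation'],s['finger_gap'],s['ft_force'])
p=c.proj([s['tcp_pos']])[0].astype(int); print(p)
cv2.imwrite(f"pics/e.png",cv2.resize(c.img[90:200,140:270],None,fx=5,fy=5,interpolation=cv2.INTER_CUBIC))
E
```

```text
5.5167 [ 0.50174769 -0.36939624  0.1542171 ] [179.71677962  -0.54047155   5.84502175] 0.7222329952229223 [-0.3245463   1.43423512 -1.24552275]
[195 121]
```

View pics/e.png

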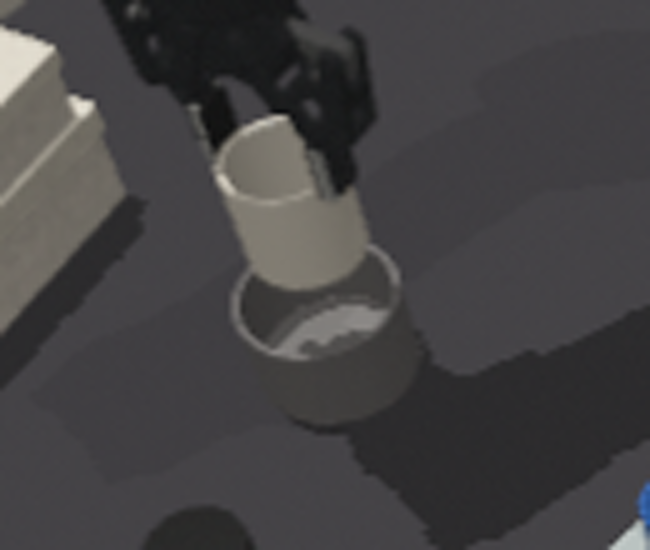

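>>> servo_tool(
  increments=[
    {"x":0.003,"y":-0.002,"z":-0.012,"rx":0,"ry":0.5,"rz":0,"grip":1},
    {"x":0,"y":0,"z":-0.015,"rx":0,"ry":0,"rz":0,"grip":1},
    {"x":0,"y":0,"z":-0.008,"rx":0,"ry":0,"rz":0,"grip":1},
    {"x":0,"y":0,"z":0,"rx":0,"ry":0,"rz":0,"grip":1},
  ],
)

```text
time_s: 5.85
tcp_pos: [0.5096, -0.3648, 0.1195]
orientation: [179.8, -0.2, 6.4]
ft_force: [-1.2, 1.0, -0.9]
finger_gap: 0.72
```

>>> servo_tool(
  increments=[
    {"x":-0.005,"y":-0.006,"z":0,"rx":0,"ry":0,"rz":0,"grip":1},
    {"x":0,"y":0,"z":0,"rx":0,"ry":0,"rz":0,"grip":1},
  ],
)

```text
time_s: 6.02
tcp_pos: [0.5053, -0.3685, 0.1189]
orientation: [179.9, -0.2, 6.7]
ft_force: [-0.7, -0.5, -0.6]
finger_gap: 0.73
```

>>> servo_tool(
  increments=[
    {"x":0,"y":0,"z":0,"rx":0,"ry":0,"rz":0,"grip":1},
  ],
)

```text
time_s: 6.1
tcp_pos: [0.5057, -0.3681, 0.1193]
orientation: [179.9, -0.2, 6.7]
ft_force: [0.1, 0.2, -0.5]
finger_gap: 0.726
```

>>> servo_tool(
  increments=[
    {"x":-0.001,"y":-0.003,"z":-0.01,"rx":0,"ry":0,"rz":0,"grip":1},
    {"x":0,"y":-0.001,"z":-0.01,"rx":0,"ry":0,"rz":0,"grip":1},
  ],
)

```text
time_s: 6.27
tcp_pos: [0.5065, -0.3737, 0.1014]
orientation: [179.6, -0.4, 6.7]
ft_force: [1.2, -0.3, -0.6]
finger_gap: 0.723
```

>>> servo_tool(
  increments=[
    {"x":0,"y":0,"z":0,"rx":0,"ry":0,"rz":0,"grip":1},
  ],
)

```text
time_s: 6.35
tcp_pos: [0.5052, -0.3737, 0.0994]
orientation: [179.7, -0.3, 6.6]
ft_force: [-0.8, 0.8, -0.7]
finger_gap: 0.723
```

>>> servo_tool(
  increments=[
    {"x":-0.001,"y":0.001,"z":-0.01,"rx":0,"ry":0,"rz":0,"grip":1},
    {"x":0,"y":0,"z":-0.006,"rx":0,"ry":0,"rz":0,"grip":1},
  ],
)

```text
time_s: 6.52
tcp_pos: [0.5044, -0.3735, 0.0828]
orientation: [179.6, -0.4, 6.6]
ft_force: [0.3, 0.3, -2.4]
finger_gap: 0.721
```

>>> servo_tool(
  increments=[
    {"x":0,"y":0,"z":-0.001,"rx":0,"ry":0,"rz":0,"grip":1},
  ],
)

```text
time_s: 6.6
tcp_pos: [0.5037, -0.3731, 0.0802]
orientation: [179.7, -0.3, 6.6]
ft_force: [-0.5, 0.1, -0.4]
finger_gap: 0.727
```

>>> servo_tool(
  increments=[
    {"x":0,"y":0.001,"z":-0.005,"rx":0,"ry":0,"rz":0,"grip":1},
  ],
)

```text
time_s: 6.68
tcp_pos: [0.5038, -0.3724, 0.075]
orientation: [179.7, -0.3, 6.6]
ft_force: [-0.5, -0.8, -1.0]
finger_gap: 0.72
```

>>> servo_tool(
  increments=[
    {"x":0,"y":0,"z":-0.002,"rx":0,"ry":0,"rz":0,"grip":1},
  ],
)

```text
time_s: 6.77
tcp_pos: [0.5033, -0.3717, 0.0719]
orientation: [179.8, -0.3, 6.6]
ft_force: [-0.5, 0.2, -1.0]
finger_gap: 0.723
```

>>> servo_tool(
  increments=[
    {"x":0,"y":0,"z":-0.001,"rx":0,"ry":0,"rz":0,"grip":1},
  ],
)

```text
time_s: 6.85
tcp_pos: [0.5032, -0.3715, 0.0704]
orientation: [179.8, -0.2, 6.6]
ft_force: [-0.4, 0.9, -0.1]
finger_gap: 0.723
```

```bash
python3 - <<'E'
from m import *
c=Cam("scene"); s=r.sense(); print(s['time_s'],s['tcp_pos'],s['orientation'],s['finger_gap'],s['ft_force'])
cv2.imwrite(f"pics/f.png",cv2.resize(c.img[90:200,140:270],None,fx=5,fy=5,interpolation=cv2.INTER_CUBIC))
E
```

```text
6.9 [ 0.5030656  -0.37130258  0.07021909] [179.80603535  -0.22820368   6.59218013] 0.7260565370329415 [-0.71940427 -0.10597275 -0.38411859]
```

View pics/f.png

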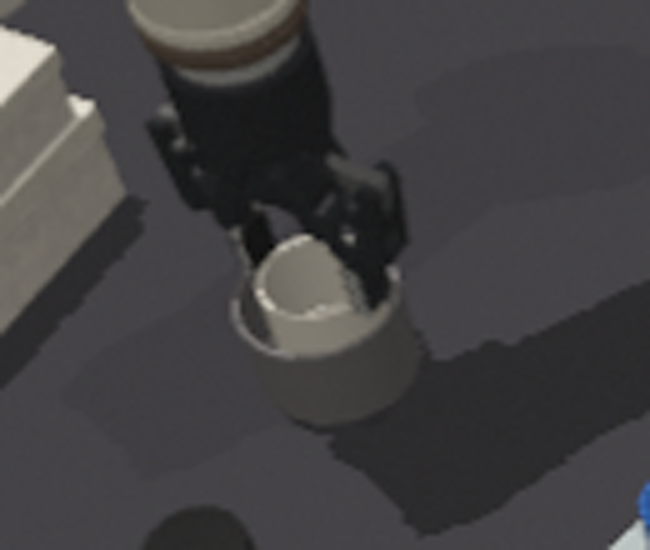

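>>> servo_tool(
  increments=[
    {"x":0,"y":0,"z":0,"rx":0,"ry":0,"rz":0,"grip":-0.6},
    {"x":0,"y":0,"z":0,"rx":0,"ry":0,"rz":0,"grip":-0.6},
    {"x":0,"y":0,"z":0,"rx":0,"ry":0,"rz":0,"grip":-0.6},
  ],
)

```text
time_s: 7.15
tcp_pos: [0.5038, -0.3715, 0.0709]
orientation: [179.8, -0.3, 6.6]
ft_force: [0.1, -0.7, -0.3]
finger_gap: 0.8
```

>>> servo_tool(
  increments=[
    {"x":0,"y":0,"z":0.006,"rx":0,"ry":0,"rz":0,"grip":-0.6},
    {"x":0,"y":0,"z":0.015,"rx":0,"ry":0,"rz":0,"grip":-0.6},
    {"x":0,"y":0,"z":0.025,"rx":0,"ry":0,"rz":0,"grip":-1},
    {"x":0,"y":0,"z":0.03,"rx":0,"ry":0,"rz":0,"grip":-1},
    {"x":0.003,"y":0.02,"z":0.02,"rx":0,"ry":0,"rz":0,"grip":-1},
    {"x":0.003,"y":0.035,"z":0,"rx":0,"ry":0,"rz":0,"grip":-1},
    {"x":0.003,"y":0.035,"z":0,"rx":0,"ry":0,"rz":0,"grip":-1},
    {"x":0.003,"y":0.035,"z":0,"rx":0,"ry":0,"rz":0,"grip":-1},
  ],
)

```text
time_s: 7.82
tcp_pos: [0.5152, -0.255, 0.1811]
orientation: [179.2, -0.7, 5.6]
ft_force: [0.4, -0.6, 0.3]
finger_gap: 0.998
```

```bash
python3 - <<'E'
from m import *
c=Cam("scene"); s=r.sense(); print(s['time_s'],s['tcp_pos'],s['orientation'],s['finger_gap'],s['ft_force'])
cv2.imwrite(f"pics/g.png",cv2.resize(c.img[90:200,140:270],None,fx=5,fy=5,interpolation=cv2.INTER_CUBIC))
t=Cam("top")
cv2.imwrite(f"pics/gt.png",cv2.resize(t.img[230:330,480:580],None,fx=5,fy=5,interpolation=cv2.INTER_CUBIC))
i=cv2.GaussianBlur(t.img,(3,3),0).max(2)
ring=(i>100).astype(np.uint8); bc=big(cv2.morphologyEx(ring,cv2.MORPH_CLOSE,np.ones((3,3)))>0,(500,255,562,315)); print(cv2.boundingRect(bc),"big",rim(t,bc,.055,.046))
for th in (120,140,160,180):
  wc=big(i>th,(500,255,562,315)); print(cv2.boundingRect(wc),"white",rim(t,wc,.070,.032))
E
```

```text
7.8667 [ 0.51695094 -0.24469378  0.18158822] [179.4467188   -0.73058307   6.2031961 ] 0.9990391019503883 [-0.28818362  7.20555299  0.43719063]
(510, 268, 17, 47) big (array([ 0.49186231, -0.36974093]), np.float64(nan), np.int64(0))
(511, 276, 6, 31) white (array([ 0.48557059, -0.35605588]), np.float64(nan), np.int64(0))m.py:5: RuntimeWarning: Mean of empty slice.
  return f.x,np.abs(f.fun).mean()
  ret = ret.dtype.type(ret / rcount)
Traceback (most recent call last):
  File "h.py", line 22, in big
    return max(cs,key=cv2.contourArea)
ValueError: max() iterable argument is empty
```

View pics/g.png

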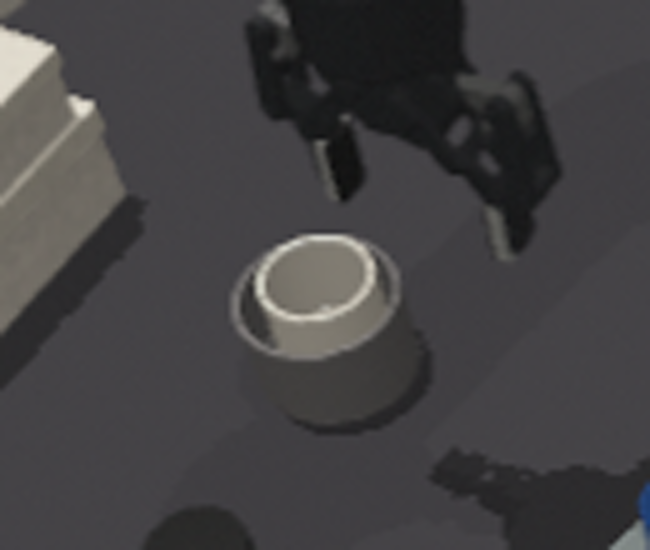

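View pics/gt.png

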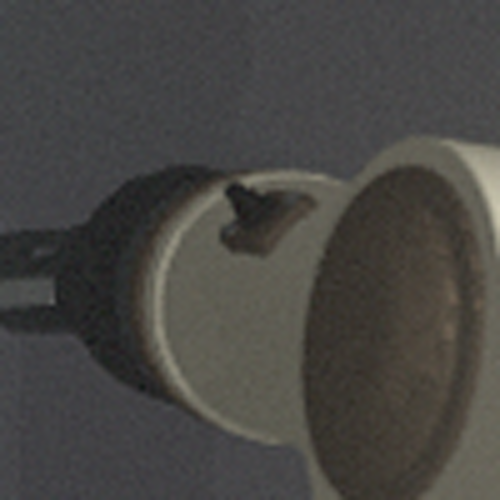

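>>> servo_tool(
  increments=[
    {"x":0.002,"y":0.035,"z":0,"rx":0.5,"ry":0.7,"rz":0,"grip":-1},
    {"x":0.003,"y":0.035,"z":-0.01,"rx":0,"ry":0,"rz":0,"grip":-1},
    {"x":0.003,"y":0.03,"z":-0.015,"rx":0,"ry":0,"rz":0,"grip":-1},
    {"x":0.002,"y":0.015,"z":-0.015,"rx":0,"ry":0,"rz":0,"grip":-1},
    {"x":0,"y":0,"z":0,"rx":0,"ry":0,"rz":0,"grip":-1},
    {"x":0,"y":0,"z":0,"rx":0,"ry":0,"rz":0,"grip":-1},
  ],
)

```text
time_s: 8.42
tcp_pos: [0.5303, -0.131, 0.1507]
orientation: [179.4, -0.7, 6.4]
ft_force: [0.0, -0.0, -0.1]
finger_gap: 0.994
```

```bash
python3 - <<'E'
from m import *
c=Cam("scene"); s=r.sense(); print(s['time_s'],s['tcp_pos'],s['orientation'],s['finger_gap'],s['ft_force'])
i=c.img.max(2)
for th in (120,135,150):
  wc=big(i>th,(180,130,226,170)); print(cv2.boundingRect(wc),cv2.fitEllipse(wc),rim(c,wc,.070,.032))
wc=big(i>135,(180,130,226,170)); e=cv2.fitEllipse(wc); print(c.plane([e[0]],.07))
t=Cam("top"); i=t.img.max(2); v=t.img[235:330,480:580]; cv2.imwrite(f"pics/ht.png",cv2.resize(v,None,fx=5,fy=5,interpolation=cv2.INTER_CUBIC))
E
```

```text
8.4667 [ 0.53025698 -0.13120883  0.15072783] [179.42039872  -0.67417588   6.35476391] 0.9981937021059974 [-0.59179295  0.80821709 -0.68724432]
(191, 137, 27, 25) ((203.2196502685547, 148.541748046875), (24.181232452392578, 25.398691177368164), 34.969573974609375) (array([ 0.50416651, -0.36941066]), np.float64(0.001014824062115242), np.int64(31))
(191, 137, 24, 18) ((202.52703857421875, 145.4185028076172), (17.043561935424805, 23.696617126464844), 75.95724487304688) (array([ 0.50491309, -0.36918953]), np.float64(0.0007942314356399018), np.int64(29))
(191, 137, 24, 18) ((202.59767150878906, 145.17044067382812), (16.31588363647461, 23.63987922668457), 75.78311920166016) (array([ 0.50491345, -0.36869229]), np.float64(0.0006660492006710119), np.int64(30))
[[ 0.50521316 -0.3693101   0.07      ]]
```

View pics/ht.png

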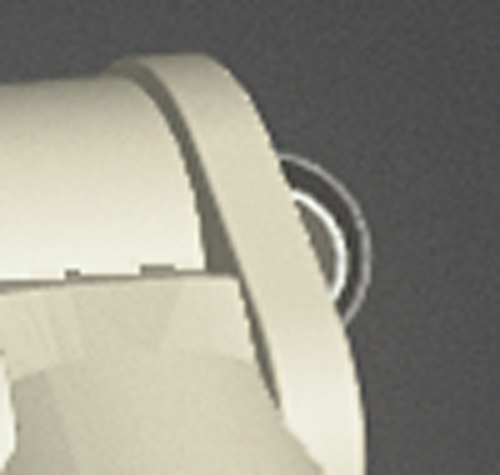

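>>> servo_tool(
  increments=[
    {"x":0.001,"y":0.016,"z":-0.01,"rx":0.6,"ry":0.7,"rz":0,"grip":-1},
    {"x":0,"y":0,"z":-0.02,"rx":0,"ry":0,"rz":0,"grip":-1},
    {"x":0,"y":0,"z":-0.015,"rx":0,"ry":0,"rz":0,"grip":-1},
    {"x":0,"y":0,"z":0,"rx":0,"ry":0,"rz":0,"grip":-1},
  ],
)

```text
time_s: 8.85
tcp_pos: [0.5344, -0.1258, 0.1095]
orientation: [179.7, -0.4, 5.6]
ft_force: [-0.2, -0.3, -1.2]
finger_gap: 0.998
```

>>> servo_tool(
  increments=[
    {"x":0,"y":0,"z":0,"rx":0,"ry":0,"rz":0,"grip":-1},
  ],
)

```text
time_s: 8.93
tcp_pos: [0.5345, -0.1278, 0.11]
orientation: [179.6, -0.4, 5.4]
ft_force: [-0.1, -0.4, 0.5]
finger_gap: 0.998
```

>>> servo_tool(
  increments=[
    {"x":-0.003,"y":0.013,"z":0,"rx":0,"ry":0,"rz":0,"grip":-1},
    {"x":0,"y":0.003,"z":-0.01,"rx":0,"ry":0,"rz":0,"grip":-1},
    {"x":0,"y":0,"z":-0.01,"rx":0,"ry":0,"rz":0,"grip":-1},
  ],
)

```text
time_s: 9.18
tcp_pos: [0.534, -0.1145, 0.0935]
orientation: [179.4, -0.8, 5.1]
ft_force: [-0.5, -0.1, 0.5]
finger_gap: 0.997
```

>>> servo_tool(
  increments=[
    {"x":0,"y":0,"z":0,"rx":0,"ry":0,"rz":0,"grip":-1},
  ],
)

```text
time_s: 9.27
tcp_pos: [0.533, -0.1141, 0.0922]
orientation: [179.4, -0.7, 5.1]
ft_force: [-0.6, -0.5, -0.4]
finger_gap: 1.0
```

>>> servo_tool(
  increments=[
    {"x":-0.002,"y":0.001,"z":-0.01,"rx":0.4,"ry":0.5,"rz":0,"grip":-1},
    {"x":0,"y":0.001,"z":-0.007,"rx":0,"ry":0,"rz":0,"grip":-1},
  ],
)

```text
time_s: 9.43
tcp_pos: [0.5318, -0.1121, 0.0752]
orientation: [179.8, -0.3, 5.1]
ft_force: [-0.7, -0.2, 0.9]
finger_gap: 1.003
```

>>> servo_tool(
  increments=[
    {"x":0,"y":0,"z":-0.002,"rx":0,"ry":0,"rz":0,"grip":-1},
  ],
)

```text
time_s: 9.52
tcp_pos: [0.5313, -0.1118, 0.0719]
orientation: [179.9, -0.3, 5.1]
ft_force: [0.1, -0.3, 0.7]
finger_gap: 0.997
```

>>> servo_tool(
  increments=[
    {"x":0,"y":0,"z":-0.003,"rx":0,"ry":0,"rz":0,"grip":-0.5},
    {"x":0,"y":0,"z":0,"rx":0,"ry":0,"rz":0,"grip":0},
    {"x":0,"y":0,"z":0,"rx":0,"ry":0,"rz":0,"grip":1},
    {"x":0,"y":0,"z":0,"rx":0,"ry":0,"rz":0,"grip":1},
    {"x":0,"y":0,"z":0,"rx":0,"ry":0,"rz":0,"grip":1},
  ],
)

```text
time_s: 9.93
tcp_pos: [0.531, -0.1117, 0.0674]
orientation: [179.9, -0.2, 5.1]
ft_force: [0.3, 0.0, 0.0]
finger_gap: 0.462
```

>>> servo_tool(
  increments=[
    {"x":0,"y":0,"z":0,"rx":0,"ry":0,"rz":0,"grip":1},
  ],
)

```text
time_s: 10.02
tcp_pos: [0.5311, -0.1117, 0.0677]
orientation: [179.9, -0.2, 5.1]
ft_force: [-0.4, 0.4, -0.7]
finger_gap: 0.456
```

```bash
python3 - <<'E'
from m import *
c=Cam("scene"); s=r.sense(); print(s['time_s'],s['tcp_pos'],s['orientation'],s['finger_gap'],s['ft_force'])
cv2.imwrite(f"pics/i.png",cv2.resize(c.img[150:240,220:340],None,fx=5,fy=5,interpolation=cv2.INTER_CUBIC))
E
```

```text
10.0667 [ 0.53117888 -0.11174665  0.06767385] [179.91920896  -0.18342754   5.14182187] 0.46122320211807016 [ 0.12323936 -0.05865765 -0.20772523]
```

View pics/i.png

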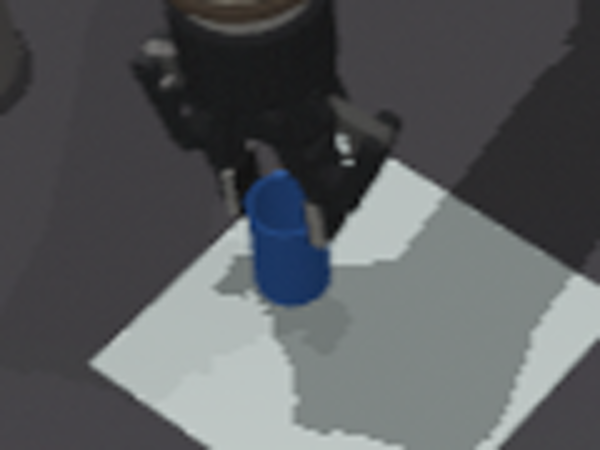

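>>> servo_tool(
  increments=[
    {"x":0,"y":0,"z":0.015,"rx":0,"ry":0,"rz":0,"grip":1},
    {"x":0,"y":0,"z":0.03,"rx":0,"ry":0,"rz":0,"grip":1},
    {"x":-0.001,"y":-0.01,"z":0.03,"rx":0,"ry":0,"rz":0,"grip":1},
    {"x":-0.003,"y":-0.025,"z":0.015,"rx":0,"ry":0,"rz":0,"grip":1},
    {"x":-0.003,"y":-0.03,"z":0,"rx":0,"ry":0,"rz":0,"grip":1},
    {"x":-0.004,"y":-0.03,"z":0,"rx":0,"ry":0,"rz":0,"grip":1},
    {"x":-0.004,"y":-0.03,"z":0,"rx":0,"ry":0,"rz":0,"grip":1},
    {"x":-0.003,"y":-0.03,"z":0,"rx":0,"ry":0,"rz":0,"grip":1},
  ],
)

```text
time_s: 10.73
tcp_pos: [0.5132, -0.2614, 0.1639]
orientation: [-179.9, -0.3, 6.2]
ft_force: [0.9, 0.5, -0.1]
finger_gap: 0.459
```

Remaining: y −0.109 and x −0.009. I expect about 15 mm of coasting.

>>> servo_tool(
  increments=[
    {"x":-0.003,"y":-0.03,"z":0.002,"rx":0,"ry":0,"rz":0,"grip":1},
    {"x":-0.002,"y":-0.03,"z":0,"rx":0,"ry":0,"rz":0,"grip":1},
    {"x":-0.001,"y":-0.02,"z":0,"rx":0,"ry":0,"rz":0,"grip":1},
    {"x":0,"y":-0.01,"z":0,"rx":0,"ry":0,"rz":0,"grip":1},
    {"x":0,"y":-0.002,"z":0,"rx":0,"ry":0,"rz":0,"grip":1},
    {"x":0,"y":0,"z":0,"rx":0,"ry":0,"rz":0,"grip":1},
  ],
)

```text
time_s: 11.23
tcp_pos: [0.5025, -0.3673, 0.1662]
orientation: [179.8, -0.3, 5.5]
ft_force: [0.6, 0.8, -0.1]
finger_gap: 0.459
```

>>> servo_tool(
  increments=[
    {"x":0,"y":0,"z":0,"rx":0,"ry":0,"rz":0,"grip":1},
  ],
)

```text
time_s: 11.32
tcp_pos: [0.5027, -0.3661, 0.166]
orientation: [179.8, -0.3, 5.6]
ft_force: [0.2, 0.7, -0.1]
finger_gap: 0.459
```

>>> servo_tool(
  increments=[
    {"x":-0.001,"y":-0.005,"z":-0.01,"rx":0,"ry":0,"rz":0,"grip":1},
    {"x":0,"y":-0.002,"z":-0.008,"rx":0,"ry":0,"rz":0,"grip":1},
    {"x":0,"y":0,"z":0,"rx":0,"ry":0,"rz":0,"grip":1},
  ],
)

```text
time_s: 11.57
tcp_pos: [0.5034, -0.3684, 0.1469]
orientation: [179.9, -0.3, 6.0]
ft_force: [-0.7, 0.6, -0.0]
finger_gap: 0.461
```

>>> servo_tool(
  increments=[
    {"x":0,"y":0,"z":0,"rx":0,"ry":0,"rz":0,"grip":1},
  ],
)

```text
time_s: 11.65
tcp_pos: [0.5035, -0.3671, 0.1461]
orientation: [180.0, -0.3, 6.0]
ft_force: [1.0, -0.5, -0.1]
finger_gap: 0.461
```

```bash
python3 - <<'E'
from m import *
c=Cam("scene"); s=r.sense(); print(s['time_s'],s['tcp_pos'],s['orientation'],s['finger_gap'],s['ft_force'])
cv2.imwrite(f"pics/j.png",cv2.resize(c.img[90:200,140:270],None,fx=5,fy=5,interpolation=cv2.INTER_CUBIC))
E
```

```text
11.7 [ 0.50336598 -0.36683034  0.1459673 ] [-179.98581685   -0.26524185    6.05941639] 0.46023024643241767 [-1.23764203  0.41534568 -0.28768748]
```

View pics/j.png

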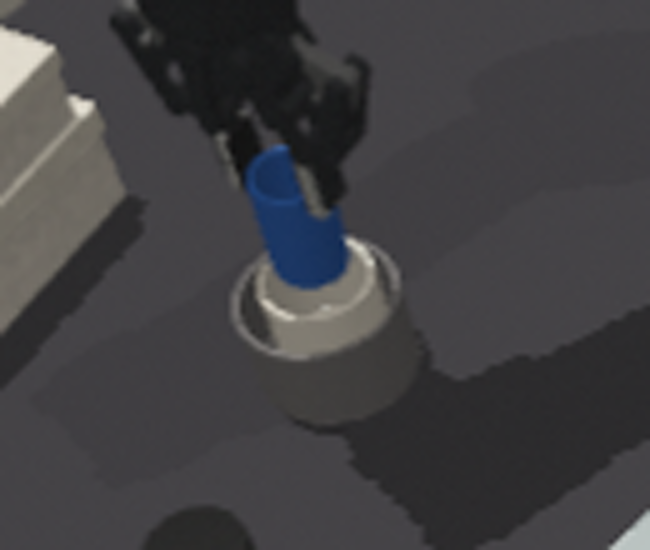

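>>> servo_tool(
  increments=[
    {"x":0.001,"y":-0.003,"z":-0.01,"rx":0,"ry":0,"rz":0,"grip":1},
    {"x":0,"y":-0.001,"z":-0.008,"rx":0,"ry":0,"rz":0,"grip":1},
  ],
)

```text
time_s: 11.87
tcp_pos: [0.506, -0.3706, 0.1287]
orientation: [179.9, -0.4, 6.2]
ft_force: [-0.4, -0.7, -0.8]
finger_gap: 0.459
```

>>> servo_tool(
  increments=[
    {"x":0,"y":0,"z":0,"rx":0,"ry":0,"rz":0,"grip":1},
  ],
)

```text
time_s: 11.95
tcp_pos: [0.5052, -0.3702, 0.1267]
orientation: [180.0, -0.3, 6.2]
ft_force: [-0.4, 1.0, -1.2]
finger_gap: 0.458
```

>>> servo_tool(
  increments=[
    {"x":-0.001,"y":0,"z":-0.01,"rx":0,"ry":0,"rz":0,"grip":1},
    {"x":0,"y":0,"z":-0.008,"rx":0,"ry":0,"rz":0,"grip":1},
  ],
)

```text
time_s: 12.12
tcp_pos: [0.505, -0.3707, 0.1084]
orientation: [179.9, -0.4, 6.2]
ft_force: [-1.3, -0.7, -0.6]
finger_gap: 0.457
```

>>> servo_tool(
  increments=[
    {"x":0,"y":0,"z":-0.004,"rx":0,"ry":0,"rz":0,"grip":1},
  ],
)

```text
time_s: 12.2
tcp_pos: [0.5045, -0.3705, 0.1029]
orientation: [180.0, -0.4, 6.2]
ft_force: [-0.5, 0.3, -0.1]
finger_gap: 0.458
```

>>> servo_tool(
  increments=[
    {"x":0,"y":0,"z":-0.008,"rx":0,"ry":0,"rz":0,"grip":1},
  ],
)

```text
time_s: 12.28
tcp_pos: [0.5047, -0.3706, 0.0946]
orientation: [179.9, -0.4, 6.1]
ft_force: [-0.4, -0.6, -1.7]
finger_gap: 0.458
```

>>> servo_tool(
  increments=[
    {"x":0,"y":0,"z":-0.002,"rx":0,"ry":0,"rz":0,"grip":1},
  ],
)

```text
time_s: 12.37
tcp_pos: [0.5037, -0.3702, 0.0907]
orientation: [-180.0, -0.3, 6.1]
ft_force: [-0.4, 0.0, -0.4]
finger_gap: 0.457
```

>>> servo_tool(
  increments=[
    {"x":0,"y":0,"z":-0.004,"rx":0,"ry":0,"rz":0,"grip":1},
  ],
)

```text
time_s: 12.45
tcp_pos: [0.5039, -0.3702, 0.0864]
orientation: [-180.0, -0.3, 6.1]
ft_force: [-0.3, -0.9, 0.1]
finger_gap: 0.461
```

>>> servo_tool(
  increments=[
    {"x":0,"y":0,"z":0,"rx":0,"ry":0,"rz":0,"grip":1},
  ],
)

```text
time_s: 12.53
tcp_pos: [0.5032, -0.3698, 0.0852]
orientation: [-179.9, -0.2, 6.1]
ft_force: [-0.5, -0.7, -0.2]
finger_gap: 0.46
```

```bash
python3 - <<'E'
from m import *
c=Cam("scene"); s=r.sense(); print(s['time_s'],s['tcp_pos'],s['orientation'],s['finger_gap'],s['ft_force'])
cv2.imwrite(f"pics/k.png",cv2.resize(c.img[90:200,140:270],None,fx=5,fy=5,interpolation=cv2.INTER_CUBIC))
E
```

```text
12.5833 [ 0.50355263 -0.3699274   0.08572285] [-179.92794291   -0.24426293    6.14636702] 0.45942725558751707 [-0.64252659 -0.36932621  0.06298679]
```

View pics/k.png

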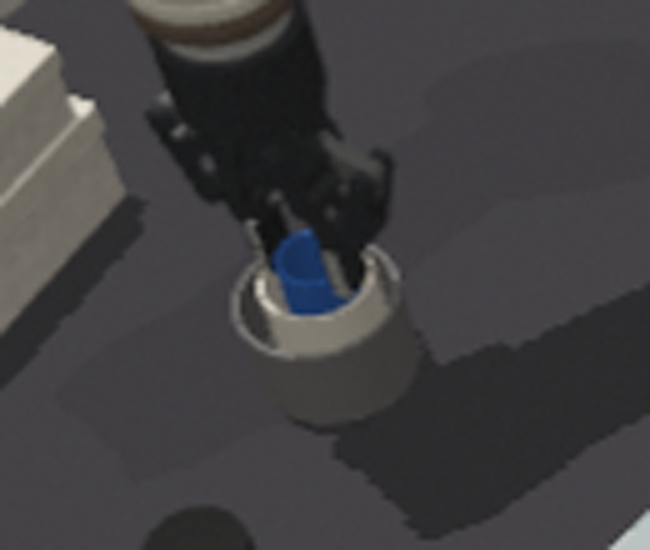

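>>> servo_tool(
  increments=[
    {"x":0,"y":0,"z":0,"rx":0,"ry":0,"rz":0,"grip":-0.1},
    {"x":0,"y":0,"z":0,"rx":0,"ry":0,"rz":0,"grip":-0.1},
    {"x":0,"y":0,"z":0,"rx":0,"ry":0,"rz":0,"grip":-0.1},
  ],
)

```text
time_s: 12.83
tcp_pos: [0.5044, -0.3704, 0.0867]
orientation: [180.0, -0.3, 6.1]
ft_force: [-0.4, -0.8, 0.2]
finger_gap: 0.55
```

>>> servo_tool(
  increments=[
    {"x":0,"y":0,"z":0.006,"rx":0,"ry":0,"rz":0,"grip":-0.1},
    {"x":0,"y":0,"z":0.015,"rx":0,"ry":0,"rz":0,"grip":-0.1},
    {"x":0,"y":0,"z":0.025,"rx":0,"ry":0,"rz":0,"grip":-0.5},
    {"x":0,"y":0,"z":0.035,"rx":0,"ry":0,"rz":0,"grip":-1},
    {"x":0,"y":0.02,"z":0.035,"rx":0,"ry":0,"rz":0,"grip":-1},
    {"x":-0.01,"y":0.035,"z":0.03,"rx":0,"ry":0,"rz":0,"grip":-1},
    {"x":-0.01,"y":0.035,"z":0.02,"rx":0,"ry":0,"rz":0,"grip":-1},
    {"x":-0.01,"y":0.035,"z":0,"rx":0,"ry":0,"rz":0,"grip":-1},
  ],
)

```text
time_s: 13.5
tcp_pos: [0.4738, -0.2522, 0.2592]
orientation: [179.8, -0.5, 5.4]
ft_force: [1.1, 0.5, 0.5]
finger_gap: 1.004
```

```bash
python3 - <<'E'
from m import *
c=Cam("scene"); s=r.sense(); print(s['time_s'],s['tcp_pos'],s['orientation'],s['finger_gap'],s['ft_force'])
cv2.imwrite(f"pics/l.png",cv2.resize(c.img[90:200,140:270],None,fx=5,fy=5,interpolation=cv2.INTER_CUBIC))
E
```

```text
13.55 [ 0.47181004 -0.24290604  0.25780598] [-179.89691756   -0.28508132    5.92439318] 1.0073234481112243 [-3.30346438  6.4903097  -1.82697171]
```

View pics/l.png

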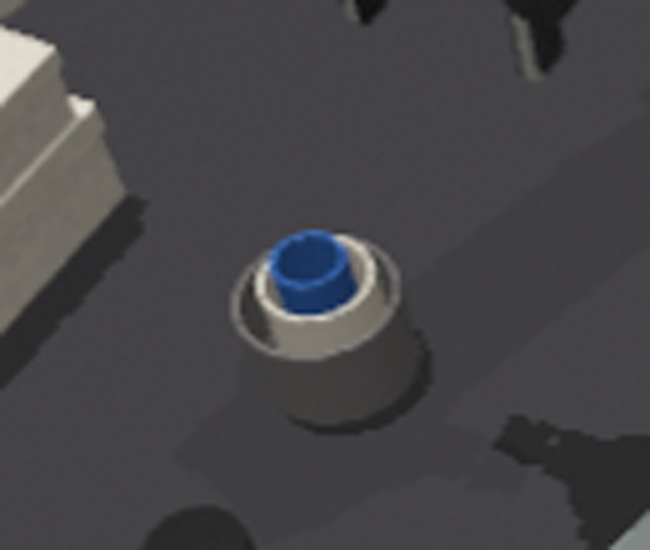

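>>> servo_tool(
  increments=[
    {"x":0,"y":0.035,"z":0,"rx":0,"ry":0,"rz":0,"grip":-1},
    {"x":0,"y":0.035,"z":0,"rx":0,"ry":0,"rz":0,"grip":-1},
    {"x":0,"y":0.035,"z":0,"rx":0,"ry":0,"rz":0,"grip":-1},
    {"x":0,"y":0.035,"z":0,"rx":0,"ry":0,"rz":0,"grip":-1},
    {"x":0,"y":0.035,"z":0,"rx":0.7,"ry":-5,"rz":0,"grip":-1},
    {"x":0,"y":0.035,"z":0,"rx":0.7,"ry":-5,"rz":0,"grip":-1},
    {"x":0,"y":0.035,"z":0,"rx":0.7,"ry":-5,"rz":0,"grip":-1},
    {"x":0,"y":0.03,"z":0,"rx":0.7,"ry":-5,"rz":0,"grip":-1},
  ],
)

```text
time_s: 14.22
tcp_pos: [0.4747, 0.0381, 0.265]
orientation: [-179.5, -21.8, 5.7]
ft_force: [0.7, 2.2, 0.5]
finger_gap: 1.002
```

```bash
python3 - <<'E'
from m import *
s=r.sense(); print(s['tcp_pos'],s['orientation'],s['joint_positions'].round(1))
E
```

```text
[0.47474611 0.03813818 0.26503267] [-179.51250903  -21.7640217     5.70449091] [ 45.7  -5.1 -50.4 127.6  -8.1  34.  -83.7]
```

>>> servo_tool(
  increments=[
    {"x":0.015,"y":0.03,"z":0,"rx":0.5,"ry":-3,"rz":0,"grip":-1},
    {"x":0.015,"y":0.03,"z":0,"rx":0.5,"ry":-3,"rz":0.5,"grip":-1},
    {"x":0.015,"y":0.03,"z":-0.01,"rx":0.2,"ry":-1,"rz":0.5,"grip":-1},
    {"x":0.01,"y":0.02,"z":-0.01,"rx":0,"ry":0,"rz":0,"grip":-1},
    {"x":0,"y":0,"z":0,"rx":0,"ry":0,"rz":0,"grip":-1},
    {"x":0,"y":0,"z":0,"rx":0,"ry":0,"rz":0,"grip":-1},
  ],
)

```text
time_s: 14.72
tcp_pos: [0.5121, 0.131, 0.2531]
orientation: [179.9, -28.3, 7.4]
ft_force: [0.5, 0.0, 0.0]
finger_gap: 1.001
```

```bash
python3 - <<'E'
from m import *
c=Cam("scene"); s=r.sense(); print(s['tcp_pos'],s['orientation'],s['joint_positions'].round(1))
cv2.imwrite(f"pics/n.png",cv2.resize(c.img[150:300,300:500],None,fx=4,fy=4,interpolation=cv2.INTER_CUBIC))
E
```

```text
[0.51226176 0.13065027 0.25327278] [179.87651815 -28.35541837   7.30753262] [  41.7    2.9  -63.7  127.4   22.4   25.3 -122.2]
```

View pics/n.png

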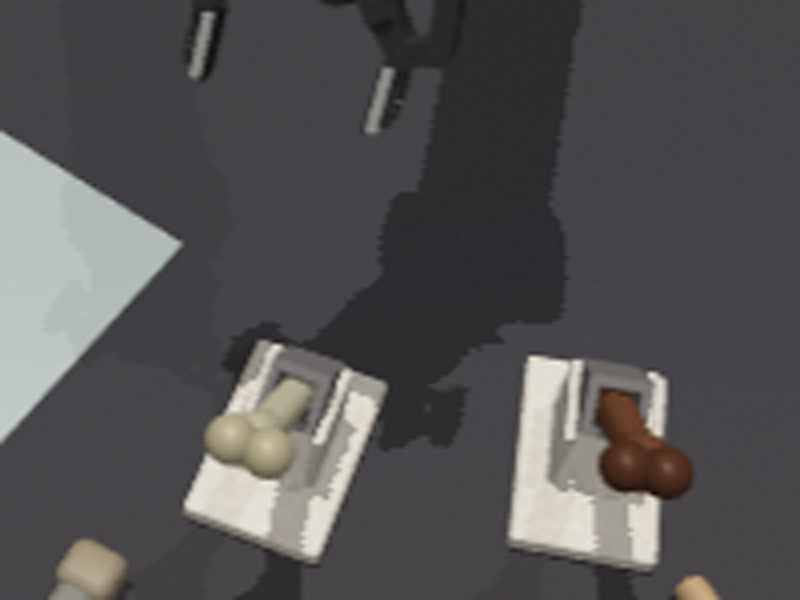

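>>> servo_tool(
  increments=[
    {"x":0.01,"y":0.01,"z":-0.01,"rx":0,"ry":0,"rz":0,"grip":-1},
    {"x":0.015,"y":0.015,"z":-0.01,"rx":0,"ry":0,"rz":0,"grip":-1},
    {"x":0.015,"y":0.012,"z":-0.01,"rx":0,"ry":1,"rz":0,"grip":-1},
    {"x":0,"y":0,"z":0,"rx":0,"ry":0,"rz":0,"grip":-1},
    {"x":0,"y":0,"z":0,"rx":0,"ry":0,"rz":0,"grip":-1},
  ],
)

```text
time_s: 15.18
tcp_pos: [0.5534, 0.1606, 0.2225]
orientation: [179.6, -27.1, 6.8]
ft_force: [1.0, -0.1, -0.5]
finger_gap: 0.998
```

```bash
python3 - <<'E'
from m import *
s=r.sense(); print(s['tcp_pos'],s['orientation'],s['joint_positions'].round(1))
E
```

```text
[0.5533898  0.16061278 0.22248493] [179.56841807 -27.10293293   6.79479738] [  25.5   14.7  -54.6  122.6   45.3   29.8 -145. ]
```

>>> servo_tool(
  increments=[
    {"x":0,"y":0,"z":0.005,"rx":2.7,"ry":0.3,"rz":-5.3,"grip":-1},
    {"x":0,"y":0,"z":0.005,"rx":2.7,"ry":0.1,"rz":-5.3,"grip":-1},
  ],
)

```text
time_s: 15.35
tcp_pos: [0.5518, 0.158, 0.2307]
orientation: [-174.4, -26.4, -6.6]
ft_force: [-0.4, -0.1, -1.9]
finger_gap: 0.999
```

```bash
python3 - <<'E'
from m import *
s=r.sense(); print(s['tcp_pos'],s['orientation'],s['joint_positions'].round(1),Rm(s['orientation'])[:,2])
E
```

```text
[0.55178859 0.15796088 0.23067081] [-174.36457511  -26.37833354   -6.60740488] [  12.9   10.3  -39.2  122.6   33.6   27.3 -146.9] [ 0.45051153  0.04666985 -0.89154994]
```

>>> servo_tool(
  increments=[
    {"x":0,"y":0,"z":0.002,"rx":-2.7,"ry":-0.3,"rz":5.3,"grip":-1},
    {"x":0,"y":0,"z":0,"rx":-2.7,"ry":-0.3,"rz":5.3,"grip":-1},
    {"x":0,"y":0,"z":0,"rx":-2.7,"ry":-0.3,"rz":5.3,"grip":-1},
  ],
)

```text
time_s: 15.6
tcp_pos: [0.5508, 0.1553, 0.2359]
orientation: [176.1, -27.0, 13.7]
ft_force: [0.6, -0.1, 0.8]
finger_gap: 0.995
```

```bash
cat > st.py <<'E'
from m import *
s=r.sense(); R=Rm(s['orientation']); print(s['time_s'],s['tcp_pos'],s['orientation'].round(1),s['joint_positions'].round(1),"z",R[:,2].round(3),"y",R[:,1].round(3),"gap",round(s['finger_gap'],3),s['ft_force'].round(1))
E
python3 st.py
```

```text
15.6 [0.55084658 0.15525074 0.23590525] [176.1 -27.   13.7] [  15.8    9.9  -42.3  122.7   34.4   28.  -129.3] z [ 0.456  0.041 -0.889] y [ 0.206 -0.977  0.06 ] gap 0.995 [ 0.6 -0.1  0.8]
```

>>> servo_tool(
  increments=[
    {"x":0,"y":0,"z":0,"rx":-3.1,"ry":-0.3,"rz":6.2,"grip":-1},
    {"x":0,"y":0,"z":0,"rx":-3.1,"ry":-0.3,"rz":6.2,"grip":-1},
    {"x":0,"y":0,"z":0,"rx":-3.1,"ry":-0.3,"rz":6.2,"grip":-1},
    {"x":0,"y":0,"z":0,"rx":-3.1,"ry":-0.3,"rz":6.2,"grip":-1},
    {"x":0,"y":0,"z":0,"rx":-3.1,"ry":-0.3,"rz":6.2,"grip":-1},
    {"x":0,"y":0,"z":0,"rx":-3.1,"ry":-0.3,"rz":6.2,"grip":-1},
    {"x":0,"y":0,"z":0,"rx":-3.1,"ry":-0.3,"rz":6.2,"grip":-1},
    {"x":0,"y":0,"z":0,"rx":-3.1,"ry":-0.3,"rz":6.2,"grip":-1},
  ],
)

```text
time_s: 16.27
tcp_pos: [0.547, 0.1435, 0.2429]
orientation: [154.6, -11.4, 72.6]
ft_force: [0.7, -0.1, 0.6]
finger_gap: 1.001
```

```bash
python3 st.py
```

```text
16.2667 [0.54696488 0.14346447 0.24287505] [154.6 -11.4  72.6] [ 27.8   9.9 -53.6 123.3  36.   28.6 -72.1] z [ 0.463  0.042 -0.886] y [ 0.837 -0.351  0.42 ] gap 1.001 [ 0.7 -0.1  0.6]
```

>>> servo_tool(
  increments=[
    {"x":0,"y":0.002,"z":-0.002,"rx":-3.1,"ry":-0.3,"rz":6.2,"grip":-1},
    {"x":0,"y":0.002,"z":-0.002,"rx":-3.1,"ry":-0.3,"rz":6.2,"grip":-1},
    {"x":0,"y":0.002,"z":-0.002,"rx":-3.1,"ry":-0.3,"rz":6.2,"grip":-1},
    {"x":0,"y":0.002,"z":-0.002,"rx":-3.1,"ry":-0.3,"rz":6.2,"grip":-1},
    {"x":0,"y":0.002,"z":-0.002,"rx":-3.1,"ry":-0.3,"rz":6.2,"grip":-1},
    {"x":0,"y":0.002,"z":-0.002,"rx":-3.1,"ry":-0.3,"rz":6.2,"grip":-1},
    {"x":0,"y":0.002,"z":-0.002,"rx":-3.1,"ry":-0.3,"rz":6.2,"grip":-1},
    {"x":0,"y":0.002,"z":-0.002,"rx":-3.1,"ry":-0.3,"rz":6.2,"grip":-1},
  ],
)

```text
time_s: 16.93
tcp_pos: [0.5436, 0.144, 0.2315]
orientation: [155.8, 14.5, 124.2]
ft_force: [0.6, -0.1, 0.2]
finger_gap: 1.0
```

>>> servo_tool(
  increments=[
    {"x":0,"y":0.002,"z":-0.002,"rx":-3.1,"ry":-0.3,"rz":6.2,"grip":-1},
    {"x":0,"y":0.002,"z":-0.002,"rx":-3.1,"ry":-0.3,"rz":6.2,"grip":-1},
    {"x":0,"y":0.002,"z":-0.002,"rx":-3.1,"ry":-0.3,"rz":6.2,"grip":-1},
    {"x":0,"y":0.002,"z":-0.002,"rx":-3.1,"ry":-0.3,"rz":6.2,"grip":-1},
    {"x":0,"y":0.002,"z":-0.002,"rx":-3.1,"ry":-0.3,"rz":6.2,"grip":-1},
    {"x":0,"y":0,"z":0,"rx":0,"ry":0,"rz":0,"grip":-1},
  ],
)

```text
time_s: 17.43
tcp_pos: [0.5403, 0.1424, 0.2231]
orientation: [169.0, 25.9, 160.8]
ft_force: [-0.6, -0.3, -0.2]
finger_gap: 0.998
```

```bash
python3 st.py
```

```text
17.4333 [0.54028144 0.14236901 0.22306861] [169.   25.9 160.8] [ 39.6  17.1 -69.3 125.2  53.5  32.    5.8] z [ 0.467  0.039 -0.883] y [0.245 0.954 0.171] gap 0.998 [-0.6 -0.3 -0.2]
```

```bash
cat > tgt.py <<'E'
from m import *
def go(tilt,back=0.0,yaw=7.3,P=(.6007,.184,.1108)):
    t,y=np.radians(tilt),np.radians(yaw)
    a=np.array([np.sin(t)*np.cos(y),np.sin(t)*np.sin(y),-np.cos(t)]); jy=np.array([-np.sin(y),np.cos(y),0])
    Rt=np.c_[np.cross(jy,a),jy,a]; s=r.sense(); R=Rm(s['orientation'])
    rv=Ro.from_matrix(Rt@R.T).as_rotvec(degrees=True)
    T=np.array(P)+a*(.005-back); print(s['time_s'],"rot",rv.round(1),"shift",(T-s['tcp_pos']).round(4),"a",a.round(3),"j",s['joint_positions'].round(0),"along",round((T-s['tcp_pos'])@a,4))
E
python3 -c "
from tgt import *
go(25,.09)"
```

```text
17.4333 rot [-9.8  1.9 21.7] shift [ 0.0248  0.0371 -0.0352] a [ 0.419  0.054 -0.906] j [ 40.  17. -69. 125.  53.  32.   6.] along 0.0443
```

>>> servo_tool(
  increments=[
    {"x":0.006,"y":0.009,"z":-0.004,"rx":-2.6,"ry":0.5,"rz":5.6,"grip":-1},
    {"x":0.006,"y":0.009,"z":-0.007,"rx":-2.6,"ry":0.5,"rz":5.6,"grip":-1},
    {"x":0.006,"y":0.009,"z":-0.007,"rx":-2.6,"ry":0.5,"rz":5.6,"grip":-1},
    {"x":0.006,"y":0.009,"z":-0.007,"rx":-1.5,"ry":0.3,"rz":3.5,"grip":-1},
    {"x":0,"y":0,"z":0,"rx":0,"ry":0,"rz":0,"grip":-1},
    {"x":0,"y":0,"z":0,"rx":0,"ry":0,"rz":0,"grip":-1},
  ],
)

```text
time_s: 17.93
tcp_pos: [0.5632, 0.1685, 0.199]
orientation: [-179.9, 25.1, -175.0]
ft_force: [-1.6, -0.2, 1.0]
finger_gap: 1.0
```

```bash
python3 -c "
from tgt import *
go(25,.07)"
```

```text
17.9333 rot [0.1 0.1 2.3] shift [ 0.0103  0.012  -0.0292] a [ 0.419  0.054 -0.906] j [ 33.  27. -68. 120.  61.  40.  22.] along 0.0314
```

>>> servo_tool(
  increments=[
    {"x":0.005,"y":0.006,"z":-0.012,"rx":0,"ry":0,"rz":1.2,"grip":-1},
    {"x":0.004,"y":0.005,"z":-0.01,"rx":0,"ry":0,"rz":1,"grip":-1},
    {"x":0,"y":0,"z":0,"rx":0,"ry":0,"rz":0,"grip":-1},
    {"x":0,"y":0,"z":0,"rx":0,"ry":0,"rz":0,"grip":-1},
  ],
)

```text
time_s: 18.27
tcp_pos: [0.5714, 0.1751, 0.1787]
orientation: [180.0, 25.1, -173.7]
ft_force: [-0.4, 0.9, 0.5]
finger_gap: 1.002
```

```bash
python3 -c "
from tgt import *
go(25,.04)
for n,b in(('scene',(300,170,440,280)),('top',(200,170,340,280))):
    c=Cam(n); x0,y0,x1,y1=b; cv2.imwrite(f'pics/o_{n}.png',cv2.resize(c.img[y0:y1,x0:x1],None,fx=5,fy=5,interpolation=cv2.INTER_CUBIC))
"
```

```text
18.2667 rot [-0.   0.1  1. ] shift [ 0.0146  0.0071 -0.0362] a [ 0.419  0.054 -0.906] j [ 29.  29. -65. 120.  65.  39.  19.] along 0.0393
```

View pics/o_scene.png

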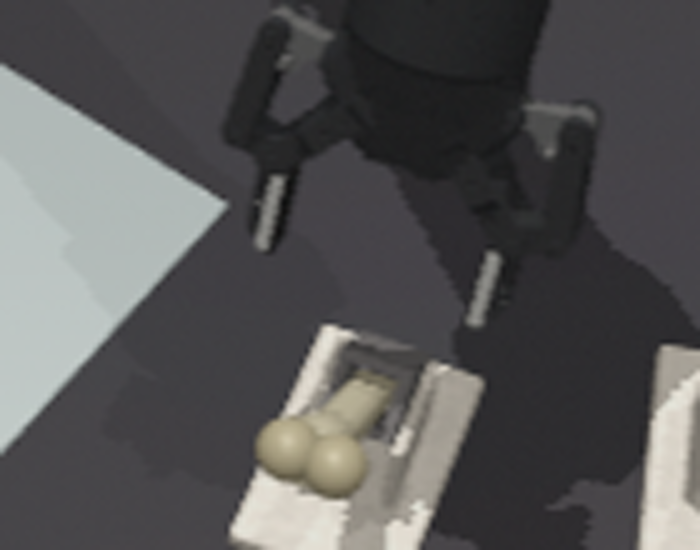

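View pics/o_top.png

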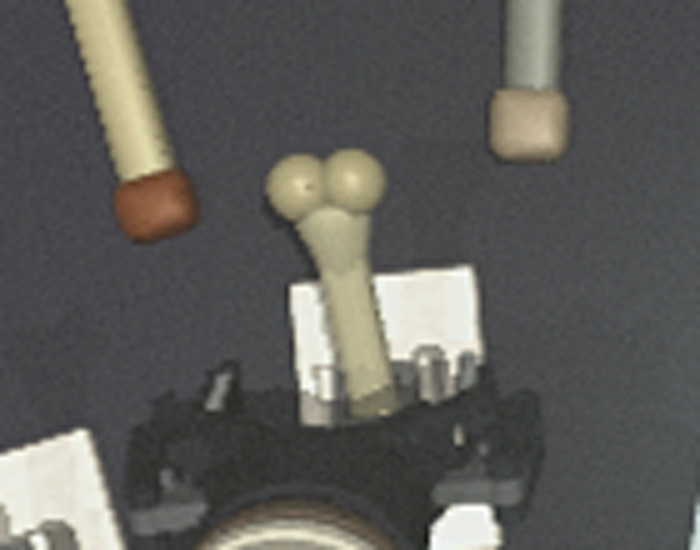

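>>> servo_tool(
  increments=[
    {"x":0.006,"y":0.004,"z":-0.015,"rx":0,"ry":0,"rz":0.6,"grip":-1},
    {"x":0.006,"y":0.003,"z":-0.014,"rx":0,"ry":0,"rz":0.4,"grip":-1},
    {"x":0,"y":0,"z":0,"rx":0,"ry":0,"rz":0,"grip":-1},
    {"x":0,"y":0,"z":0,"rx":0,"ry":0,"rz":0,"grip":-1},
  ],
)

```text
time_s: 18.7
tcp_pos: [0.5847, 0.1804, 0.1532]
orientation: [-179.9, 25.4, -172.9]
ft_force: [-0.2, 0.3, 1.0]
finger_gap: 0.996
```

```bash
python3 -c "
from tgt import *
go(25,.0)"
```

```text
18.7 rot [0.  0.4 0.3] shift [ 0.0181  0.0039 -0.0469] a [ 0.419  0.054 -0.906] j [ 26.  32. -61. 120.  70.  38.  16.] along 0.0503
```

>>> servo_tool(
  increments=[
    {"x":0.006,"y":0.002,"z":-0.014,"rx":0,"ry":0.3,"rz":0,"grip":-1},
    {"x":0.005,"y":0.001,"z":-0.012,"rx":0,"ry":0,"rz":0,"grip":-1},
    {"x":0,"y":0,"z":0,"rx":0,"ry":0,"rz":0,"grip":-1},
    {"x":0,"y":0,"z":0,"rx":0,"ry":0,"rz":0,"grip":-1},
  ],
)

```text
time_s: 19.03
tcp_pos: [0.5963, 0.1831, 0.131]
orientation: [-180.0, 25.3, -173.1]
ft_force: [-0.6, -0.0, 0.6]
finger_gap: 1.0
```

```bash
python3 -c "
from tgt import *
go(25,.0)
for n,b in(('scene',(300,170,440,280)),):
    c=Cam(n); x0,y0,x1,y1=b; cv2.imwrite(f'pics/p_{n}.png',cv2.resize(c.img[y0:y1,x0:x1],None,fx=5,fy=5,interpolation=cv2.INTER_CUBIC))
"
```

```text
19.0333 rot [-0.   0.3  0.4] shift [ 0.0065  0.0012 -0.0248] a [ 0.419  0.054 -0.906] j [ 23.  35. -58. 119.  74.  37.  13.] along 0.0252
```

View pics/p_scene.png

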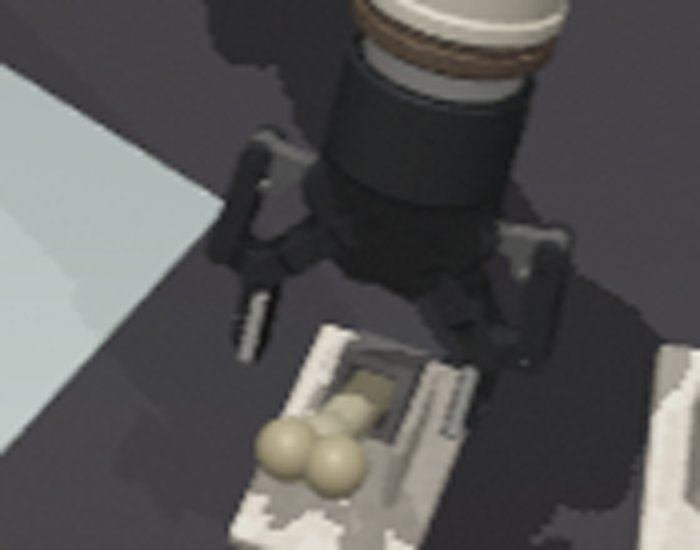

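>>> servo_tool(
  increments=[
    {"x":0.004,"y":0.001,"z":-0.012,"rx":0,"ry":0.3,"rz":0.3,"grip":-1},
    {"x":0.002,"y":0,"z":-0.006,"rx":0,"ry":0,"rz":0,"grip":-1},
    {"x":0,"y":0,"z":0,"rx":0,"ry":0,"rz":0,"grip":-1},
  ],
)

```text
time_s: 19.33
tcp_pos: [0.603, 0.1841, 0.1163]
orientation: [180.0, 25.3, -172.9]
ft_force: [0.2, 0.2, -0.2]
finger_gap: 0.997
```

```bash
python3 -c "
from tgt import *
go(25,.0)"
```

```text
19.3333 rot [-0.1  0.3  0.2] shift [-0.0002  0.0001 -0.01  ] a [ 0.419  0.054 -0.906] j [ 22.  37. -56. 118.  77.  37.  11.] along 0.009
```

>>> servo_tool(
  increments=[
    {"x":0,"y":0,"z":-0.007,"rx":0,"ry":0,"rz":0,"grip":-1},
    {"x":0,"y":0,"z":-0.001,"rx":0,"ry":0,"rz":0,"grip":-0.5},
    {"x":0,"y":0,"z":0,"rx":0,"ry":0,"rz":0,"grip":0.2},
  ],
)

```text
time_s: 19.58
tcp_pos: [0.603, 0.1842, 0.1092]
orientation: [180.0, 25.4, -172.9]
ft_force: [-0.5, -0.4, 0.5]
finger_gap: 0.745
```

```bash
python3 -c "
from tgt import *
go(25,.0)
for n,b in(('scene',(300,170,440,280)),):
    c=Cam(n); x0,y0,x1,y1=b; cv2.imwrite(f'pics/q_{n}.png',cv2.resize(c.img[y0:y1,x0:x1],None,fx=5,fy=5,interpolation=cv2.INTER_CUBIC))
"
```

```text
19.5833 rot [-0.1  0.4  0.2] shift [-0.0002  0.     -0.0029] a [ 0.419  0.054 -0.906] j [ 21.  37. -55. 118.  78.  36.  10.] along 0.0026
```

View pics/q_scene.png

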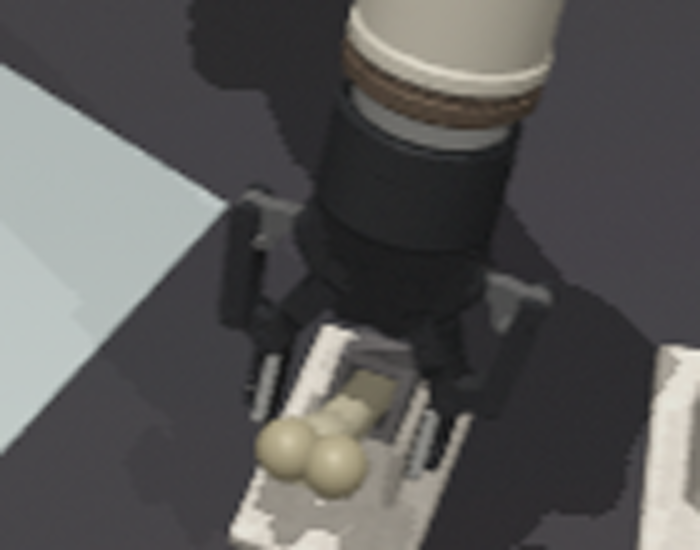

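>>> servo_tool(
  increments=[
    {"x":0,"y":0,"z":-0.001,"rx":0,"ry":0,"rz":0,"grip":0.5},
    {"x":0,"y":0,"z":0,"rx":0,"ry":0,"rz":0,"grip":1},
    {"x":0,"y":0,"z":0,"rx":0,"ry":0,"rz":0,"grip":1},
    {"x":0,"y":0,"z":0,"rx":0,"ry":0,"rz":0,"grip":1},
    {"x":0,"y":0,"z":0,"rx":0,"ry":0,"rz":0,"grip":1},
  ],
)

```text
time_s: 20.05
tcp_pos: [0.6027, 0.1844, 0.1088]
orientation: [-180.0, 25.4, -172.9]
ft_force: [0.5, -1.2, 0.7]
finger_gap: 0.225
```

>>> servo_tool(
  increments=[
    {"x":0,"y":0,"z":0,"rx":0,"ry":0,"rz":0,"grip":1},
  ],
)

```text
time_s: 20.13
tcp_pos: [0.6027, 0.1844, 0.1088]
orientation: [-180.0, 25.4, -172.9]
ft_force: [-0.1, 0.2, -0.6]
finger_gap: 0.225
```

```bash
python3 st.py; python3 -c "
from tgt import *
for n,b in(('scene',(300,170,440,280)),('top',(200,170,340,280))):
    c=Cam(n); x0,y0,x1,y1=b; cv2.imwrite(f'pics/u_{n}.png',cv2.resize(c.img[y0:y1,x0:x1],None,fx=5,fy=5,interpolation=cv2.INTER_CUBIC))
"
```

```text
20.1333 [0.60267817 0.18439883 0.10881208] [-180.    25.4 -172.9] [ 20.9  37.3 -55.  118.5  78.4  36.3   9.8] z [ 0.426  0.053 -0.903] y [-0.124  0.992 -0.   ] gap 0.225 [-0.1  0.2 -0.6]
```

View pics/u_scene.png

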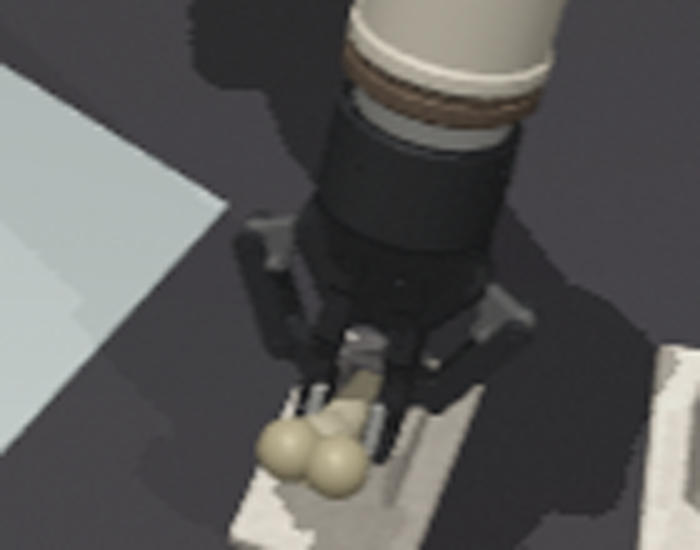

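View pics/u_top.png

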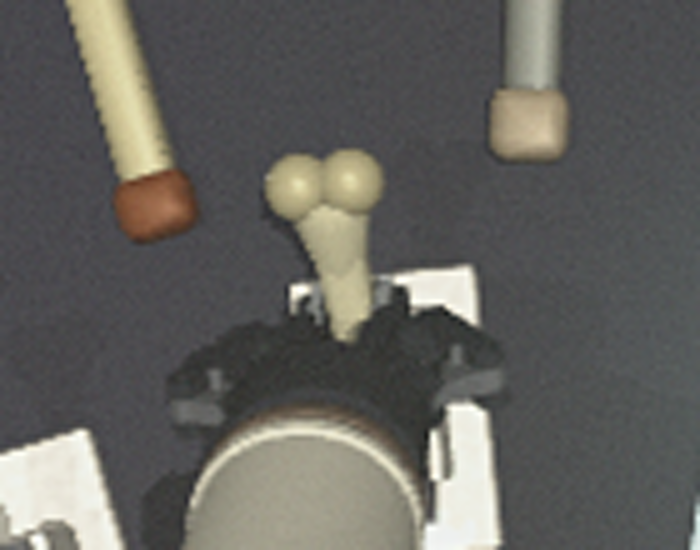

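>>> servo_tool(
  increments=[
    {"x":0.005,"y":0.0006,"z":0.005,"rx":0,"ry":0,"rz":0,"grip":1},
    {"x":0.006,"y":0.0008,"z":0.006,"rx":0,"ry":0,"rz":0,"grip":1},
    {"x":0.007,"y":0.0009,"z":0.007,"rx":0,"ry":0,"rz":0,"grip":1},
  ],
)

```text
time_s: 20.48
tcp_pos: [0.6179, 0.1859, 0.1244]
orientation: [-179.9, 25.1, -172.8]
ft_force: [0.0, -0.0, -1.3]
finger_gap: 0.224
```

```bash
python3 st.py
```

```text
20.4833 [0.61786965 0.18585213 0.12435244] [-179.9   25.1 -172.8] [ 21.9  37.4 -56.5 115.9  74.3  37.9  14.9] z [ 0.42   0.052 -0.906] y [-0.125  0.992 -0.001] gap 0.224 [ 0.  -0.  -1.3]
```

Tracking is clean: the shift was (15.2, 1.5, 15.5) mm and the forces are low. I'll keep drawing.

>>> servo_tool(
  increments=[
    {"x":0.008,"y":0.001,"z":0.008,"rx":0,"ry":0,"rz":0,"grip":1},
    {"x":0.008,"y":0.001,"z":0.008,"rx":0,"ry":0,"rz":0,"grip":1},
    {"x":0.008,"y":0.001,"z":0.008,"rx":0,"ry":0,"rz":0,"grip":1},
  ],
)

```text
time_s: 20.73
tcp_pos: [0.6411, 0.1882, 0.1476]
orientation: [-179.9, 24.8, -172.8]
ft_force: [-0.2, 0.2, -0.8]
finger_gap: 0.226
```

>>> servo_tool(
  increments=[
    {"x":0.008,"y":0.0015,"z":0.008,"rx":0,"ry":0,"rz":0,"grip":1},
    {"x":0.008,"y":0.0015,"z":0.008,"rx":0,"ry":0,"rz":0,"grip":1},
    {"x":0.007,"y":0.001,"z":0.009,"rx":0,"ry":0,"rz":0,"grip":1},
  ],
)

```text
time_s: 20.98
tcp_pos: [0.6642, 0.1914, 0.1721]
orientation: [-179.9, 24.6, -172.8]
ft_force: [-0.0, -0.5, -1.7]
finger_gap: 0.228
```

```bash
python3 st.py;python3 -c "
from tgt import *
for n,b in(('scene',(300,150,440,280)),('top',(200,170,340,280))):
    c=Cam(n); x0,y0,x1,y1=b; cv2.imwrite(f'pics/v_{n}.png',cv2.resize(c.img[y0:y1,x0:x1],None,fx=4.5,fy=4.5,interpolation=cv2.INTER_CUBIC))
"
```

```text
20.9833 [0.66418321 0.19140027 0.17213756] [-179.9   24.6 -172.8] [ 23.7  38.4 -60.3 107.7  65.9  43.6  26.2] z [ 0.414  0.05  -0.909] y [-0.124  0.992 -0.002] gap 0.228 [-0.  -0.5 -1.7]
```

View pics/v_scene.png

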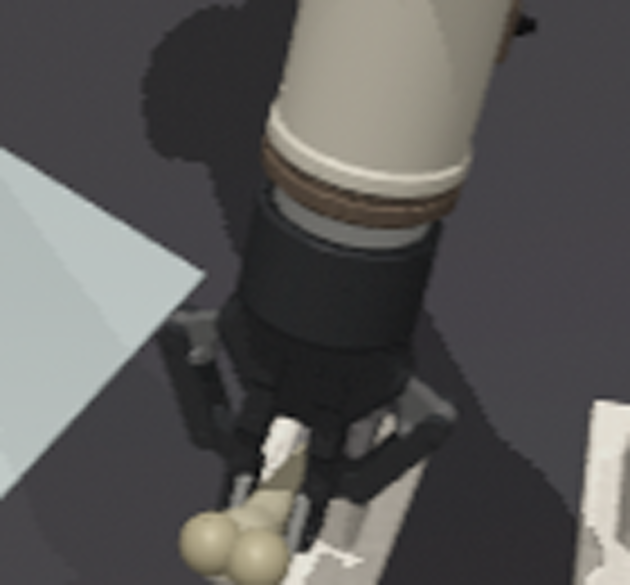

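>>> servo_tool(
  increments=[
    {"x":0.004,"y":0,"z":0.02,"rx":0,"ry":0,"rz":0,"grip":1},
    {"x":0,"y":0,"z":0.025,"rx":0,"ry":0,"rz":0,"grip":1},
    {"x":0,"y":-0.005,"z":0.025,"rx":-0.4,"ry":3,"rz":0,"grip":1},
    {"x":-0.004,"y":-0.012,"z":0.01,"rx":-0.5,"ry":4,"rz":0,"grip":1},
    {"x":-0.008,"y":-0.018,"z":0,"rx":-0.6,"ry":5,"rz":0,"grip":1},
    {"x":-0.01,"y":-0.02,"z":0,"rx":-0.6,"ry":5,"rz":0,"grip":1},
    {"x":-0.01,"y":-0.022,"z":0,"rx":-0.6,"ry":5,"rz":0,"grip":1},
    {"x":-0.01,"y":-0.022,"z":0,"rx":-0.6,"ry":5,"rz":0,"grip":1},
  ],
)

```text
time_s: 21.75
tcp_pos: [0.6148, 0.0959, 0.252]
orientation: [179.7, -3.9, -171.9]
ft_force: [0.6, -0.8, -1.9]
finger_gap: 0.225
```

```bash
python3 st.py
```

```text
21.75 [0.61481012 0.09591724 0.25195898] [ 179.7   -3.9 -171.9] [ 31.9  43.9 -68.9  88.3  39.2  79.9  57.1] z [-0.068 -0.004 -0.998] y [-0.14   0.99   0.005] gap 0.225 [ 0.6 -0.8 -1.9]
```

>>> servo_tool(
  increments=[
    {"x":-0.009,"y":-0.022,"z":0,"rx":-0.6,"ry":4,"rz":0,"grip":1},
    {"x":-0.009,"y":-0.022,"z":-0.005,"rx":-0.5,"ry":3.5,"rz":0,"grip":1},
    {"x":-0.009,"y":-0.022,"z":-0.005,"rx":-0.5,"ry":3.5,"rz":0,"grip":1},
    {"x":-0.009,"y":-0.022,"z":-0.008,"rx":-0.3,"ry":2,"rz":0,"grip":1},
    {"x":-0.008,"y":-0.02,"z":-0.008,"rx":0,"ry":0,"rz":0,"grip":1},
    {"x":-0.005,"y":-0.012,"z":-0.006,"rx":0,"ry":0,"rz":0,"grip":1},
    {"x":0,"y":0,"z":0,"rx":0,"ry":0,"rz":0,"grip":1},
    {"x":0,"y":0,"z":0,"rx":0,"ry":0,"rz":0,"grip":1},
  ],
)

```text
time_s: 22.42
tcp_pos: [0.5612, -0.0357, 0.2113]
orientation: [-179.9, -18.3, -172.6]
ft_force: [-0.1, 0.7, -1.3]
finger_gap: 0.225
```

```bash
python3 st.py;python3 -c "
from tgt import *
for n,b in(('scene',(180,80,420,260)),('top',(230,130,470,330))):
    c=Cam(n); x0,y0,x1,y1=b; cv2.imwrite(f'pics/w_{n}.png',cv2.resize(c.img[y0:y1,x0:x1],None,fx=3,fy=3,interpolation=cv2.INTER_CUBIC))
"
```

```text
22.4167 [ 0.56117539 -0.0356799   0.21125945] [-179.9  -18.3 -172.6] [ 39.3  48.4 -65.2  87.7  37.7  90.1  66.6] z [-0.312 -0.042 -0.949] y [-0.129  0.992 -0.001] gap 0.225 [-0.1  0.7 -1.3]
```

View pics/w_scene.png

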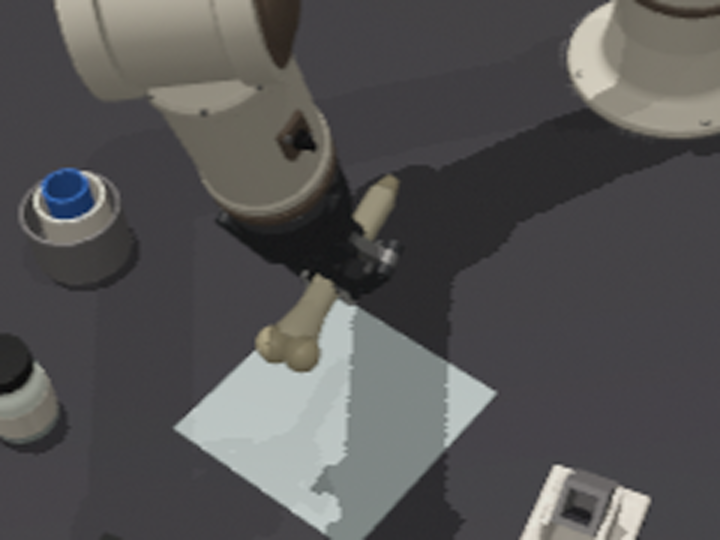

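View pics/w_top.png

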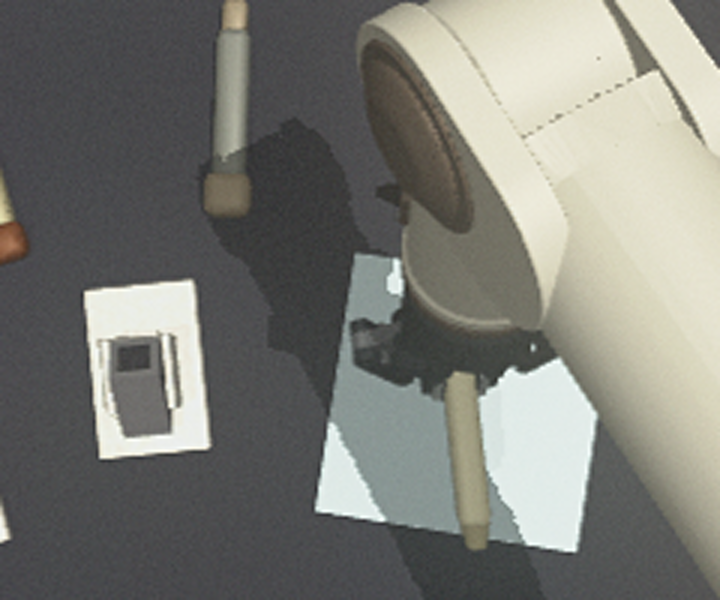

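```bash
python3 -c "
from m import *
t=Cam('top');s=Cam('scene')
a,b=t.ray((389,312))[0],s.ray((310,141))[0]
k=np.linalg.lstsq(np.c_[a,-b],s.c-t.c,rcond=None)[0]; A,B=t.c+k[0]*a,s.c+k[1]*b; tip=(A+B)/2; print(tip,np.linalg.norm(A-B))
st=r.sense();R=Rm(st['orientation']); g=st['tcp_pos']-.005*R[:,2]; d=g-tip; n=np.linalg.norm(d); print('grasp',g,'dist tip-grasp',n,'elev',np.degrees(np.arcsin(d[2]/n)))
o=tip+d/n*.095; print('origin',o,'to mat',np.array([.5424,-.0637,.2])-o)
"
```

```text
[ 0.45749118 -0.04989701  0.2074824 ] 0.0001647629801875721
grasp [ 0.563526   -0.03367641  0.21726665] dist tip-grasp 0.10771361586829194 elev 5.211689301331117
origin [ 0.55101054 -0.03559096  0.2161118 ] to mat [-0.00861054 -0.02810904 -0.0161118 ]
```

>>> servo_tool(
  increments=[
    {"x":-0.004,"y":-0.012,"z":-0.006,"rx":-0.2,"ry":1.5,"rz":0,"grip":1},
    {"x":-0.003,"y":-0.009,"z":-0.004,"rx":0,"ry":1,"rz":0,"grip":1},
    {"x":0,"y":-0.002,"z":0,"rx":0,"ry":0,"rz":0,"grip":1},
    {"x":0,"y":0,"z":0,"rx":0,"ry":0,"rz":0,"grip":1},
    {"x":0,"y":0,"z":0,"rx":0,"ry":0,"rz":0,"grip":1},
    {"x":0,"y":0,"z":0,"rx":0,"ry":0,"rz":0,"grip":1},
  ],
)

```text
time_s: 23.12
tcp_pos: [0.5556, -0.0559, 0.2029]
orientation: [179.9, -20.8, -172.1]
ft_force: [0.2, -0.1, -1.1]
finger_gap: 0.218
```

>>> servo_tool(
  increments=[
    {"x":0,"y":0,"z":0,"rx":0,"ry":0,"rz":0,"grip":1},
    {"x":0,"y":0,"z":0,"rx":0,"ry":0,"rz":0,"grip":1},
    {"x":0,"y":0,"z":0,"rx":0,"ry":0,"rz":0,"grip":1},
  ],
)

```text
time_s: 23.37
tcp_pos: [0.5557, -0.0552, 0.2032]
orientation: [179.8, -20.8, -172.1]
ft_force: [0.1, 0.0, -2.0]
finger_gap: 0.222
```

```bash
python3 st.py; python3 -c "
from tgt import *
for n,b in(('scene',(180,80,420,260)),('top',(230,130,470,330))):
    c=Cam(n); x0,y0,x1,y1=b; cv2.imwrite(f'pics/x_{n}.png',cv2.resize(c.img[y0:y1,x0:x1],None,fx=3,fy=3,interpolation=cv2.INTER_CUBIC)); cv2.imwrite(f'pics/xf_{n}.png',c.img)
"; python3 st.py
```

```text
23.3667 [ 0.55571134 -0.05523351  0.203235  ] [ 179.8  -20.8 -172.1] [ 39.8  49.7 -64.2  86.8  38.   92.   68.6] z [-0.351 -0.046 -0.935] y [-0.137  0.991  0.003] gap 0.222 [ 0.1  0.  -2. ]
23.4667 [ 0.55569928 -0.05520008  0.20326577] [ 179.8  -20.8 -172. ] [ 39.8  49.7 -64.2  86.8  38.   92.   68.6] z [-0.351 -0.046 -0.935] y [-0.137  0.991  0.003] gap 0.225 [-0.4  0.9 -1.6]
```

View pics/xf_scene.png

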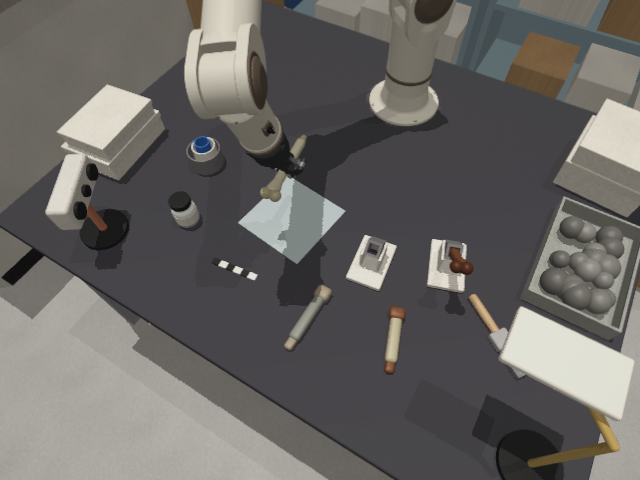

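View pics/x_top.png

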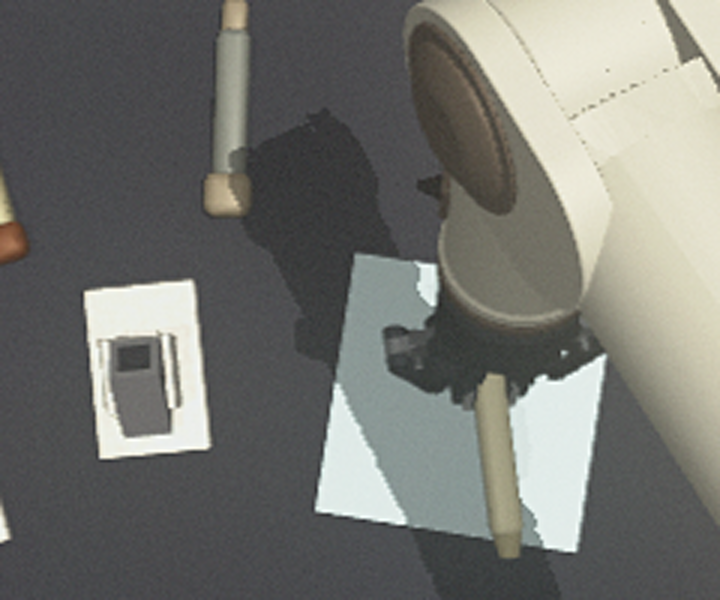

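View pics/x_scene.png

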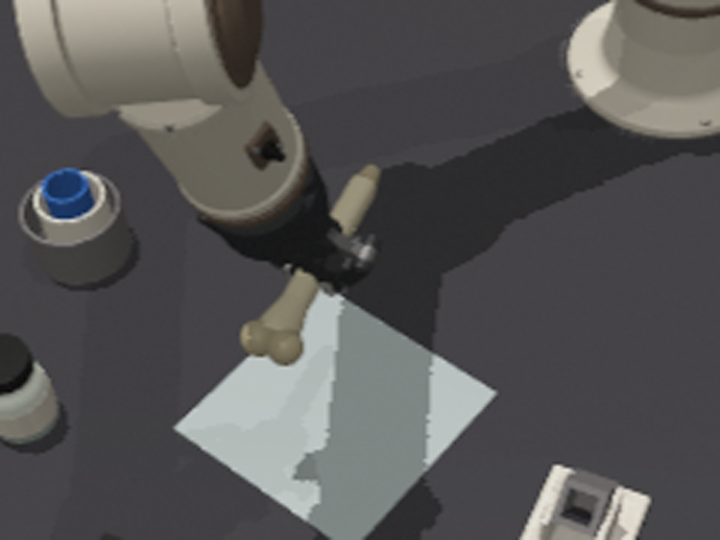

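```bash
python3 -c "
from m import *
t=Cam('top');s=Cam('scene')
a,b=t.ray((399.7,315))[0],s.ray((304.3,136.7))[0]
k=np.linalg.lstsq(np.c_[a,-b],s.c-t.c,rcond=None)[0]; A,B=t.c+k[0]*a,s.c+k[1]*b; tip=(A+B)/2; print(tip,np.linalg.norm(A-B))
st=r.sense();R=Rm(st['orientation']); g=st['tcp_pos']-.005*R[:,2]; d=g-tip; n=np.linalg.norm(d); e=np.degrees(np.arcsin(d[2]/n)); print('dist',n,'elev',e)
o=tip+d/n*.095; m=np.array([.5424,-.0637,.2])-o; print('origin',o,m, st['joint_vel'].round(2))
if abs(e)<9 and np.hypot(*m[:2])<.03: print(r.sign_off())
"
```

```text
[ 0.45234074 -0.06907388  0.20695724] 0.0011207838295937875
dist 0.10603107273441956 elev 0.4945395379599154
origin [ 0.5465117  -0.05657754  0.20777721] [-0.0041117  -0.00712246 -0.00777721] [ 0.07 -0.03  0.04 -0.02 -0.02 -0.04  0.06]
the job is handed in; nothing more can be done
None
```

The job is done and handed in at about 23.6 s of the 58 s allowed; the sign-off gives no verdict. I set the white cup in the grey one and the blue cup in the white one. Then I drew the pale bone about 88 mm along its length, turned it level and held it still over the mat.

**Last checks**
- **Bone:** its middle measured about 8 mm from the mat's centre and 208 mm above the table. It was about 0.5° from level, and the arm was still with the grip firm.
- **Cups:** the last pictures show them nested and upright. I checked this by eye and did not measure seating depths or the grey cup's position again at the end.
- **Other things:** the dark bone and the bystanders look where they were in the first picture, also judged by eye only.

**What went wrong or disagreed**
- **Wrist joint:** while approaching the bone, the last joint came within about 0.5° of its limit (−146.9° against −147.4°). My first turn to relieve it went the wrong way. I reversed it, turned the gripper half round, and stayed inside the range.
- **Side drift:** the arm drifted sideways during some descents, by up to about 18 mm. I corrected it before each grasp and placing.
- **Level reading:** an earlier reading had the bone about 5° off level. I turned it 2.5° to correct that, and the final reading was 0.5°, so the level angle is good to a couple of degrees.

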